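# Stack a lamp's heat sink on the jig and close the guard

### The arm

A 7-joint arm with a two-finger parallel gripper is mounted at the origin on the work surface. World frame = base frame: x ahead of the robot, y to its left, z up, the work surface at z = 0. Lengths are in m, angles in rad, forces in N, time in s.
With the tool pointing down it reaches from about 0.4 to 0.75 m from the base axis. Payload 19.5 kg.
Tool frame: the origin (TCP) lies midway between the tips of the shut fingers; the grasp point (between the pads) lies 19 mm behind it; z points along the fingers, y is the line along which they close (so a half turn about z gives the same grasp; the last joint's range is limited). The gripper opens to 85 mm and grips with 20 to 120 N. Pads are 22 mm wide; open, the fingers measure 114 mm over their backs; the gripper's body (76 mm by 85 mm) begins 54 mm behind the grasp point. The pads swing forward as they close: fully open they stand 13 mm farther back than shut.
Start: joints at [1.28, 0.707, -0.028, 1.485, 0.022, 0.951, -0.075], TCP at [0.142, -0.557, 0.231] pointing down, gripper open.
Joint ranges: [-2.71, 2.71], [-0.32, 2.16], [-1.57, 1.52], [0, 2.45], [-1.46, 4.6], [0, 2.02], [-2.83, 2.83]. Speed limits (rad/s): [1.89, 1.89, 2.57, 2.57, 3.01, 3.01, 3.01].

### API

Orientations are given as a rotation vector (axis times angle).
In Python, from rig import telemetry, optics, ticket gives the robot as it stands. The module is installed in compiled form; this text tells all that it offers.
- The arm moves only by the tool drive_tool, never from a script. Its argument "series" is a list of rows, each a list of 7 numbers: the opening, from 0 (shut) to 1 (fully open), then the shift along the tool's x, y, z in m, then the turn, a rotation vector about the tool's x, y, z in rad. A call has 1 to 10 rows; each row shifts and turns the commanded pose from where the row before left it, along the tool's axes as they then stand; what a row does not reach is not made up. A row lasts 1/10 s, in which the tool goes at most 50 mm and 8.59 degrees, less where a joint would pass 70% of its speed; a pose out of reach is approached as far as the arm can. A call with a gripper value outside its range is refused whole. The fingers move at their own pace and stop on an object; "grip_force" is the grip in N (left out, the last holds). Time passes only in rows, so rows that do not move let the fingers close. It gives the time, the measured TCP pose, the force, the opening and the grip force at its end, in the units of the state.
- telemetry.observe(): the state, without advancing time (a new reading comes with each control period).
- optics.grab_frame(name): name is "scene" or "top"; returns a dict with "frame" (384x512x3 uint8, blue, green, red), "intrinsics" (3x3 intrinsics, pixels), "extrinsics" (4x4, takes a point from camera to world coordinates). Camera axes: x right, y down, z forward; pixel columns grow to the right and rows downward; lengths in m; the calibration is good to about 2 mm. A picture is of the moment at which its call begins. There is no depth.
- ticket.sign_off(): hands the job in; it is judged then, once.
The state is a dict: "t": time; "joint_pos": joint angles; "qd": joint speeds; "joint_efforts": joint torques, N m; "position": TCP position; "eef_rot": TCP orientation; "ft_force": force on the tool from outside, world axes, zero at the start; "wrist_torque": the same for the moment, N m; "width": opening from 0.0 (shut) to 1.0 (fully open); "grasp_force": force on a finger pad.
Only numpy, scipy, OpenCV 4.12 (cv2) and the standard library are available. Lean on these libraries where they do the work, as an engineer would, in place of code of your own. Each camera call takes 0.05 s, during which the arm holds its last target. There are 200 camera calls.

### The job

Open the jig's clear guard all the way back onto its stop, stack every cooling fin lying on the bench over the two locating pins so that each rests flush, and put the plate with the round boss on last, boss up. Then close the guard fully, moving it gently in hand without ever swinging or dropping it, let go, and leave the steel ring that lies among the plates where it is.

Things in the scene. Friction and masses are not known exactly. Their poses are not given: they have to be found in the camera images.
- jig: grey jig fixed to the bench: base plate 250 x 170 x 20 mm, its top the seat; two steel pins, 8 mm diameter, taper tips, at x +-35 mm, y 0, 67 mm above the seat; hinge columns at x +125, y +-66 mm (tops 105 mm above the seat), stop posts at x -78, y +-66 mm (80 mm above it). Origin on the bench below the seat centre; x points away from the robot to the hinge, z up
- jig_seat (a point): centre of the seat between the two pins, on top of the jig's base (20 mm above the bench); axes as the jig's
- guard (a joint): angle of the clear guard, rad: 0 = closed, level on its near stop; 1.6 = fully open, upright against its rear stop. 0.4 kg, low friction: it falls shut if let go below about 1.1 rad, stays where it is left beyond about 1.4 rad; 3 to 5 N at the handle move it
- guard_handle (a point): middle of the guard's black bar handle: round bar, 12 mm diameter, 100 mm long along the jig's y axis (80 mm clear between its two legs), standing 45 mm off the panel's outer (upper) face, 195 mm from the hinge line along the panel; the panel's free edge lies 20 mm further out. Frame turns with the guard; when closed its axes are the jig's
- guard_hinge (a point): middle of the hinge line, which runs along the jig's y axis 125 mm beyond the seat centre and 116 mm above the bench; the guard opens up and away from the robot
- fin1: dark metal cooling fin, a plain flat plate 100 mm long (own x), 50 mm wide (y), 12 mm thick, two 10 mm through holes on the long axis at x +-35 mm (either end may point either way); origin at the centre of its underside, z up; 0.1 to 0.25 kg; lies flat on the bench at the start; keep it this way up; may be absent
- fin2: dark metal cooling fin, a plain flat plate 100 mm long (own x), 50 mm wide (y), 12 mm thick, two 10 mm through holes on the long axis at x +-35 mm (either end may point either way); origin at the centre of its underside, z up; 0.1 to 0.25 kg; lies flat on the bench at the start; keep it this way up; may be absent
- fin3: dark metal cooling fin, a plain flat plate 100 mm long (own x), 50 mm wide (y), 12 mm thick, two 10 mm through holes on the long axis at x +-35 mm (either end may point either way); origin at the centre of its underside, z up; 0.1 to 0.25 kg; lies flat on the bench at the start; keep it this way up; may be absent
- fin4: dark metal cooling fin, a plain flat plate 100 mm long (own x), 50 mm wide (y), 12 mm thick, two 10 mm through holes on the long axis at x +-35 mm (either end may point either way); origin at the centre of its underside, z up; 0.1 to 0.25 kg; lies flat on the bench at the start; keep it this way up; may be absent
- capplate: dark metal mounting plate, same outline and holes as the fins but with a round boss (26 mm diameter, 14 mm high) on the middle of its top; 100 mm long (own x), 50 mm wide (y), 12 mm thick, two 10 mm through holes on the long axis at x +-35 mm (either end may point either way); origin at the centre of its underside, z up; 0.1 to 0.25 kg; lies flat on the bench at the start; always present
- reflector: steel ring, 68 mm outer diameter, 24 mm high, lying among the plates; not part of the job; origin at the centre of its underside
Mind the look-alikes: they are no part of the job. What is shaped like the fin2 but green is not meant.

How it is judged:
By the outcome, as a careful person would: the job done as asked, in the order asked, and still so for the second after the job is handed in, with the robot touching nothing.
Of fin1, fin2, fin3, fin4 only 2 to 4 are there at a start; the rules pass over those that are not, and their reading is None.
At some moment in a run one of fin1, fin2, fin3, fin4, capplate may be knocked a few centimetres aside while the robot is not near it.
It also fails if it takes over 210 s, if anything falls off the work surface, if the arm or the gripper's body presses on something with over 40 N, if the wrist force passes 120 N, or if a joint passes its speed limit or range.

## Working session

There is one attempt and no reset: what is moved stays moved. The work goes in short steps, Python scripts to look and compute and a tool call to move; the robot and the scene stay as the last step left them, time stands still between calls to the robot, and variables do not carry over. Pictures are saved under pics/ and viewed, at most 14 in all, crops included, and the job is handed in when it is done.

Besides the shell and the picture viewer there is one more tool, called after "Request:" as name([rows], argument=value, ...), one row to a line, values as JSON. drive_tool: Moves the arm, as the interface text tells. Its arguments: {"type":"object","properties":{"series":{"type":"array"},"grip_force":{"type":"number"}},"required":["series"]}

```bash
mkdir -p pics
cat > h.py <<'E'
import numpy as np, cv2
from rig import telemetry, optics, ticket
from scipy.spatial.transform import Rotation as R
def grab(n,save=None):
    d=optics.grab_frame(n)
    if save: cv2.imwrite('pics/'+save,d['frame'])
    return d
def ray(d,uv):
    K=np.array(d['intrinsics']);T=np.array(d['extrinsics'])
    v=T[:3,:3]@np.linalg.solve(K,[uv[0],uv[1],1.]);return T[:3,3],v
def plane(d,uv,z):
    o,v=ray(d,uv);return o+v*(z-o[2])/v[2]
def proj(d,p):
    K=np.array(d['intrinsics']);T=np.array(d['extrinsics'])
    q=K@(T[:3,:3].T@(np.array(p)-T[:3,3]));return q[:2]/q[2]
def tri(d1,a,d2,b):
    o1,v1=ray(d1,a);o2,v2=ray(d2,b)
    s=np.linalg.lstsq(np.c_[v1,-v2],o2-o1,rcond=None)[0]
    p,q=o1+s[0]*v1,o2+s[1]*v2
    return (p+q)/2,np.linalg.norm(p-q)
E
python3 - <<'E'
from h import *
import pickle
np.set_printoptions(precision=4,suppress=True)
a=grab('scene','scene0.png');b=grab('top','top0.png')
pickle.dump((a,b),open('f0.pkl','wb'))
for d in(a,b):print(np.array(d['intrinsics']),np.array(d['extrinsics']))
print(telemetry.observe())
E
```

```text
[[405.4712   0.     254.6042]
 [  0.     405.4712 193.8597]
 [  0.       0.       1.    ]] [[-0.6704  0.4302 -0.6045  1.1791]
 [ 0.7419  0.3965 -0.5407  0.5319]
 [ 0.0071 -0.811  -0.585   0.698 ]
 [ 0.      0.      0.      1.    ]]
[[364.602    0.     258.1223]
 [  0.     364.602  198.9969]
 [  0.       0.       1.    ]] [[ 0.0142 -0.9868  0.1616  0.3976]
 [-0.9995 -0.0097  0.0287 -0.0138]
 [-0.0268 -0.1619 -0.9864  1.0986]
 [ 0.      0.      0.      1.    ]]
{'t': 0.1, 'joint_pos': array([ 1.2803,  0.707 , -0.0276,  1.4849,  0.022 ,  0.9509, -0.0755]), 'qd': array([-0.0012, -0.0014, -0.0005,  0.0003, -0.0011, -0.0014, -0.0007]), 'joint_efforts': array([  0.0053, -88.4297,   1.2385, -23.6454,   0.0172,   0.005 ,
        -0.    ]), 'position': array([ 0.1415, -0.5571,  0.2309]), 'eef_rot': array([-3.1164, -0.3897,  0.0002]), 'ft_force': array([-0.1643, -0.059 , -1.0235]), 'wrist_torque': array([-0.0366,  0.0017, -0.0354]), 'grasp_force': 0.0, 'width': 1.002571359899781}
```

View pics/scene0.png

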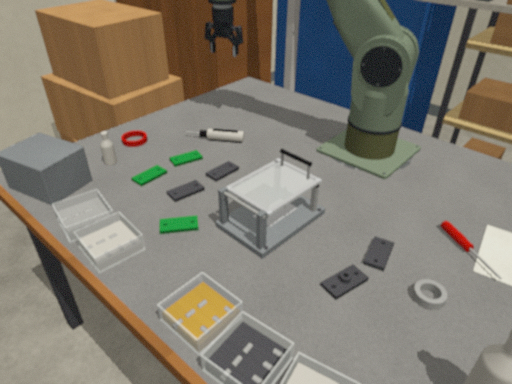

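View pics/top0.png

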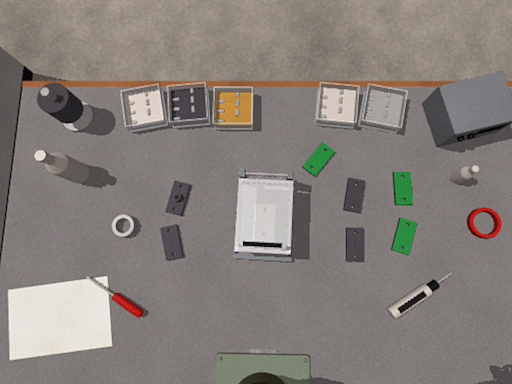

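The top view shows dark plates at about (354,194), (355,244), (172,242), and the boss plate at (178,197). The ring is at (123,225) and there are three green look-alikes. The jig is at (265,215), with its handle at (262,244). Next I'll measure these and confirm in one enlarged crop.

```bash
cat > seg.py <<'E'
from h import *
def plates(d,zt=0.012):
    """dark low-saturation blobs, top face outline centre on plane zt"""
    f=d['frame'];hsv=cv2.cvtColor(f,cv2.COLOR_BGR2HSV)
    m=((hsv[...,2]<88)&(hsv[...,1]<90)).astype(np.uint8)
    n,l,s,c=cv2.connectedComponentsWithStats(m,connectivity=4)
    out=[]
    for i in range(1,n):
        if not 250<s[i,4]<1500: continue
        p=plane(d,c[i],zt)
        if not(0.2<p[0]<.8 and abs(p[1])<.5): continue
        cs=cv2.findContours((l==i).astype(np.uint8),cv2.RETR_EXTERNAL,cv2.CHAIN_APPROX_NONE)[0][0][:,0]
        w=np.array([plane(d,q,zt)[:2] for q in cs])
        r=cv2.minAreaRect((w*1000).astype(np.float32))
        (cx,cy),(a,b),t=r
        yaw=t if a>b else t+90
        out.append((c[i].round(1),np.round([cx,cy],1),np.round([max(a,b),min(a,b)],1),round((yaw+90)%180-90,1)))
    return out
E
python3 - <<'E'
from seg import *
import pickle
a,b=pickle.load(open('f0.pkl','rb'))
for n,d in(('scene',a),('top',b)):
    print(n)
    for o in plates(d):print(*o)
A=cv2.resize(a['frame'][140:260,205:335],None,fx=3,fy=3,interpolation=cv2.INTER_CUBIC)
B=cv2.resize(b['frame'][160:275,220:310],None,fx=360/115,fy=360/115,interpolation=cv2.INTER_CUBIC)
cv2.imwrite('pics/jig0.png',np.hstack([A,B]))
A=cv2.resize(b['frame'][140:270,100:230],(390,390),interpolation=cv2.INTER_CUBIC)
B=cv2.resize(b['frame'][140:270,300:430],(390,390),interpolation=cv2.INTER_CUBIC)
cv2.imwrite('pics/plates0.png',np.hstack([A,B]))
E
```

```text
scene
[345.1 281.8] [582.6 268.4] [102.2  51.2] -13.8
top
[353.9 195.1] [ 590.5 -270.2] [100.   53.7] -10.6
[178.5 198.2] [576.1 259.5] [97.8 56.3] -13.7
[298.6 224.3] [490.8 -96.3] [261.8 147.3] -29.0
[172.3 242.5] [442.1 271.7] [99.9 55.7] 13.1
[354.5 244.3] [ 443.1 -267.7] [98. 50.] -1.4
```

View pics/jig0.png

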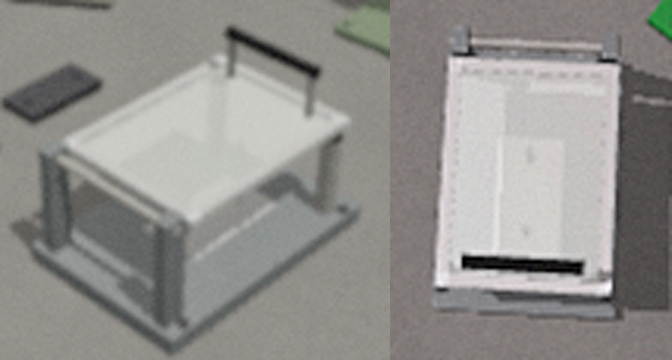

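View pics/plates0.png

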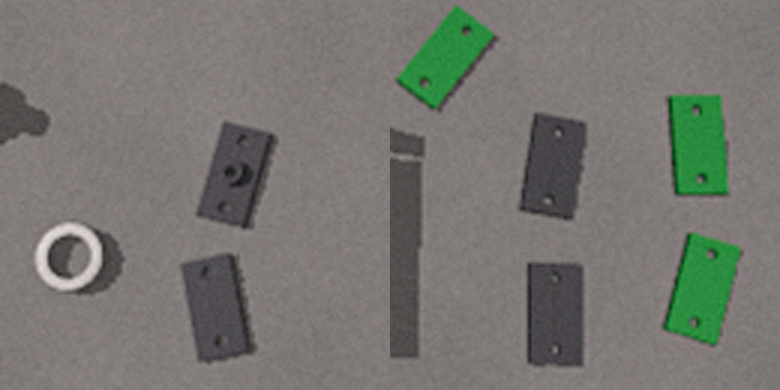

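The left half shows the boss plate (178,197) and the ring (123,225). In both halves, the dark plain plates at (172,242), (354,195) and (355,244) are the fins. The green plates at (320,159), (403,188) and (404,236) are the wrong colour, so they aren't meant. The job is three fins plus the cap. Next I'll triangulate the handle and the plate holes.

```bash
cat >> seg.py <<'E'
def holes(d,c,r=22,k=2):
    """two darkest compact spots (blackhat) near pixel c"""
    g=cv2.cvtColor(d['frame'],cv2.COLOR_BGR2GRAY)
    x0,y0=int(c[0])-r,int(c[1])-r
    p=cv2.resize(g[y0:y0+2*r,x0:x0+2*r],None,fx=4,fy=4,interpolation=cv2.INTER_CUBIC)
    bh=cv2.GaussianBlur(cv2.morphologyEx(p,cv2.MORPH_BLACKHAT,np.ones((25,25))),(0,0),3)
    out=[]
    for _ in range(k):
        _,v,_,l=cv2.minMaxLoc(bh); out.append((round((l[0]+.5)/4-.5+x0,2),round((l[1]+.5)/4-.5+y0,2),round(v)))
        cv2.circle(bh,l,16,0,-1)
    return out
E
python3 - <<'E'
from seg import *
import pickle
np.set_printoptions(precision=4,suppress=True)
a,b=pickle.load(open('f0.pkl','rb'))
for n,s,t in(('handleL/R',(281.3,151),(242.7,243.7)),('handle2',(311.3,164),(281.7,245)),('hcolL',(261.7,213.3),(241.7,171.2)),('hcolR',(222.3,191.7),(289.6,172.1))):
    print(n,*tri(a,s,b,t))
for c in((353.9,195.1),(354.5,244.3),(172.3,242.5),(178.5,198.2)):
    h=holes(b,c,k=4);print('top',h,[plane(b,q[:2],.012)[:2] for q in h])
    # predicted scene location
    print('  scene',proj(a,plane(b,c,.012)),holes(a,proj(a,plane(b,c,.012)),k=4))
o=telemetry.observe();print(R.from_rotvec(o['eef_rot']).as_matrix())
E
```

```text
handleL/R [0.4558 0.0208 0.1952] 0.0716233866825678
handle2 [ 0.4111 -0.0112  0.1323] 0.08893131557935338
hcolL [0.6327 0.0624 0.1246] 0.00428959968902409
hcolR [ 0.6313 -0.0684  0.1211] 0.006146692745191574
top [(355.62, 181.62, 51), (351.88, 210.12, 49), (358.12, 212.12, 30), (347.62, 210.12, 26)] [array([ 0.6317, -0.2763]), array([ 0.5446, -0.2627]), array([ 0.5388, -0.281 ]), array([ 0.5445, -0.25  ])]
  scene [184.8102 188.7615] [(202.38, 188.38, 60), (164.62, 172.12, 55), (167.62, 192.88, 45), (175.62, 199.88, 37)]
top [(354.62, 258.88, 40), (354.38, 230.12, 34), (346.12, 236.12, 23), (346.12, 241.62, 23)] [array([ 0.401 , -0.2667]), array([ 0.485 , -0.2684]), array([ 0.467 , -0.2437]), array([ 0.4509, -0.2433])]
  scene [221.3811 169.3651] [(198.62, 157.88, 65), (236.62, 168.12, 59), (206.88, 174.12, 56), (226.88, 190.12, 55)]
top [(177.12, 227.88, 30), (167.88, 229.62, 30), (172.12, 253.12, 30), (178.88, 236.88, 29)] [array([0.4854, 0.2597]), array([0.4798, 0.2873]), array([0.4103, 0.2708]), array([0.4585, 0.253 ])]
  scene [376.4158 249.6682] [(358.38, 270.38, 43), (381.62, 268.88, 40), (363.12, 261.62, 37), (353.62, 265.62, 37)]
top [(179.62, 200.12, 48), (176.12, 196.62, 47), (181.38, 196.38, 45), (181.12, 214.88, 42)] [array([0.5698, 0.2563]), array([0.5804, 0.2675]), array([0.5813, 0.2515]), array([0.5247, 0.2495])]
  scene [342.5273 277.7302] [(363.38, 261.38, 65), (320.62, 283.88, 57), (335.38, 298.38, 55), (345.12, 274.38, 40)]
[[ 0.9692  0.2462 -0.0002]
 [ 0.2462 -0.9692  0.0009]
 [-0.     -0.001  -1.    ]]
```

```bash
cat >> seg.py <<'E'
def spot(d,c,r=3.0):
    """darkness-weighted centroid of a hole near pixel c"""
    g=cv2.cvtColor(d['frame'],cv2.COLOR_BGR2GRAY).astype(np.float32)
    n=8;s=int(2*r*n)+1
    p=cv2.warpAffine(g,np.float32([[1/n,0,c[0]-r],[0,1/n,c[1]-r]]),(s,s),flags=cv2.INTER_CUBIC|cv2.WARP_INVERSE_MAP)
    w=np.clip(np.percentile(p,40)-p,0,None)**2
    yy,xx=np.mgrid[:s,:s]/n-r
    w*=(xx**2+yy**2<r*r)
    return np.array([c[0]+(w*xx).sum()/w.sum(),c[1]+(w*yy).sum()/w.sum()]),p.max()-p.min()
def measure(a,b,cen,yaw,z=.012,r=3.0):
    res=[]
    for s in(1,-1):
        P=np.array([cen[0]+s*.035*np.cos(yaw),cen[1]+s*.035*np.sin(yaw),z])
        u,c1=spot(b,proj(b,P),r);u,_=spot(b,u,r-.5)
        v,c2=spot(a,proj(a,P),r);v,_=spot(a,v,r-.5)
        p,e=tri(a,v,b,u)
        res.append((p,e,plane(b,u,z)[:2],plane(a,v,z)[:2]))
    return res
def summ(res):
    for k,n in((2,'top'),(3,'scene')):
        h=[x[k] for x in res];m=(h[0]+h[1])/2;dd=h[0]-h[1]
        print(' ',n,'centre',(m*1000).round(1),'span',round(np.hypot(*dd)*1000,1),'yaw',np.degrees(np.arctan2(dd[1],dd[0])).round(1))
    print('  tri z',[(x[0][2]*1000).round(1) for x in res],'gap',[round(x[1]*1000,1) for x in res])
E
python3 - <<'E'
from seg import *
import pickle
np.set_printoptions(precision=4,suppress=True)
a,b=pickle.load(open('f0.pkl','rb'))
for n,s,t in(('handle-y',(281.3,151),(281.7,245)),('handle+y',(311.3,164),(242.7,243.7))):
    print(n,*tri(a,s,b,t))
# handle by mask
for d,box in((a,(275,145,320,170)),(b,(235,235,290,252))):
    x0,y0,x1,y1=box;g=cv2.cvtColor(d['frame'],cv2.COLOR_BGR2GRAY)[y0:y1,x0:x1]
    m=(g<60).astype(np.uint8);n,l,s,c=cv2.connectedComponentsWithStats(m);i=1+s[1:,4].argmax()
    pts=np.argwhere(l==i)[:,::-1].astype(np.float32);r=cv2.minAreaRect(pts);print(s[i,4],np.round(cv2.boxPoints(r)+[x0,y0],1).tolist(),c[i]+[x0,y0])
for n,c,y in(('A',(.5905,-.2702),-10.6),('B',(.4431,-.2677),-1.4),('C',(.4421,.2717),13.1),('Cap',(.5761,.2595),-13.7)):
    print(n);summ(measure(a,b,c,np.radians(y)))
E
```

```text
handle-y [ 0.4314 -0.0463  0.1597] 0.005186906103792207
handle+y [0.4336 0.0531 0.1615] 0.004519658086180043
82 [[280.4, 151.3], [281.5, 149.0], [310.5, 162.9], [309.4, 165.2]] [295.5854 157.1463]
137 [[242.8, 245.0], [243.0, 241.3], [281.0, 243.4], [280.8, 247.1]] [261.5255 244.1533]
A
  top centre [ 594.4 -272.8] span 70.7 yaw -8.9
  scene centre [ 588.4 -268.8] span 71.7 yaw -9.1
  tri z [np.float64(14.1), np.float64(14.5)] gap [np.float64(6.2), np.float64(7.1)]
B
  top centre [ 445.4 -271.4] span 71.8 yaw -0.2
  scene centre [ 446.  -264.1] span 80.3 yaw 1.8
  tri z [np.float64(5.9), np.float64(12.2)] gap [np.float64(3.4), np.float64(6.7)]
C
  top centre [444.  279.3] span 71.3 yaw 13.4
  scene centre [441.9 279.7] span 70.0 yaw 13.6
  tri z [np.float64(13.6), np.float64(12.7)] gap [np.float64(1.6), np.float64(1.0)]
Cap
  top centre [579.5 266.1] span 71.9 yaw -13.8
  scene centre [576.6 266.4] span 69.6 yaw -13.8
  tri z [np.float64(14.4), np.float64(13.1)] gap [np.float64(2.6), np.float64(0.9)]
```

Request:
drive_tool([
  [1, 0, 0, 0, 0, 0, -0.144],
  [1, 0, 0, 0, 0, 0, -0.144],
  [1, 0, 0, 0, 0, 0, -0.144],
  [1, 0, 0, 0, 0, 0, -0.144],
  [1, 0, 0, 0, 0, 0, -0.144],
  [1, 0, 0, 0, 0, 0, -0.144],
  [1, 0, 0, 0, 0, 0, -0.144],
  [1, 0, 0, 0, 0, 0, -0.144],
  [1, 0, 0, 0, 0, 0, -0.144],
], grip_force=30)

```text
t: 1.0
position: [0.1415, -0.5572, 0.231]
eef_rot: [-2.243, -2.199, -0.0]
ft_force: [-0.3, -0.4, -0.7]
width: 0.998
grasp_force: 0.0
```

Request:
drive_tool([
  [1, 0.0405, 0.0198, 0, 0, 0, 0],
  [1, 0.0405, 0.0198, 0, 0, 0, 0],
  [1, 0.0405, 0.0198, 0, 0, 0, 0],
  [1, 0.0405, 0.0198, 0, 0, 0, 0],
  [1, 0.0405, 0.0198, 0, 0, 0, 0],
  [1, 0.0405, 0.0198, 0, 0, 0, 0],
  [1, 0.0405, 0.0198, 0, 0, 0, 0],
  [1, 0.0405, 0.0198, 0, 0, 0, 0],
  [1, 0.0405, 0.0198, 0, 0, 0, 0],
  [1, 0.0405, 0.0198, 0, 0, 0, 0],
])

```text
t: 2.0
position: [0.3505, -0.1559, 0.2313]
eef_rot: [-2.25, -2.192, 0.0]
ft_force: [1.5, -1.1, -0.0]
width: 0.999
grasp_force: 0.0
```

Request:
drive_tool([
  [1, 0.0405, 0.0198, 0, 0, 0, 0],
  [1, 0.0405, 0.0198, 0, 0, 0, 0],
  [1, 0.0405, 0.0198, 0, 0, 0, 0],
  [1, 0.0405, 0.0198, 0, 0, 0, 0],
  [1, 0, 0, 0, 0, 0, 0],
  [1, 0, 0, 0, 0, 0, 0],
])

```text
t: 2.6
position: [0.4333, 0.0029, 0.2311]
eef_rot: [-2.248, -2.194, 0.001]
ft_force: [-0.3, -0.3, -0.2]
width: 0.999
grasp_force: 0.0
```

Request:
drive_tool([
  [1, 0, 0, 0.0275, 0, 0, 0],
  [1, 0, 0, 0.0275, 0, 0, 0],
  [1, 0, 0, 0.0275, 0, 0, 0],
  [0.35, 0, 0, 0, 0, 0, 0],
  [0.35, 0, 0, 0, 0, 0, 0],
  [0.35, 0, 0, 0, 0, 0, 0],
  [0.35, 0, 0, 0, 0, 0, 0],
])

```text
t: 3.3
position: [0.4338, 0.002, 0.1499]
eef_rot: [2.25, 2.191, 0.002]
ft_force: [0.2, -0.2, -0.3]
width: 0.357
grasp_force: 0.0
```

Run:
```python
from h import *
a=grab('scene');b=grab('top')
A=cv2.resize(a['frame'][120:260,205:345],(450,450),interpolation=cv2.INTER_CUBIC)
B=cv2.resize(b['frame'][200:280,220:300],(350,350),interpolation=cv2.INTER_CUBIC)
B=cv2.copyMakeBorder(B,0,100,0,0,0)
cv2.imwrite('pics/grip1.png',np.hstack([A,B]))
```

```text
(no output)
```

View pics/grip1.png

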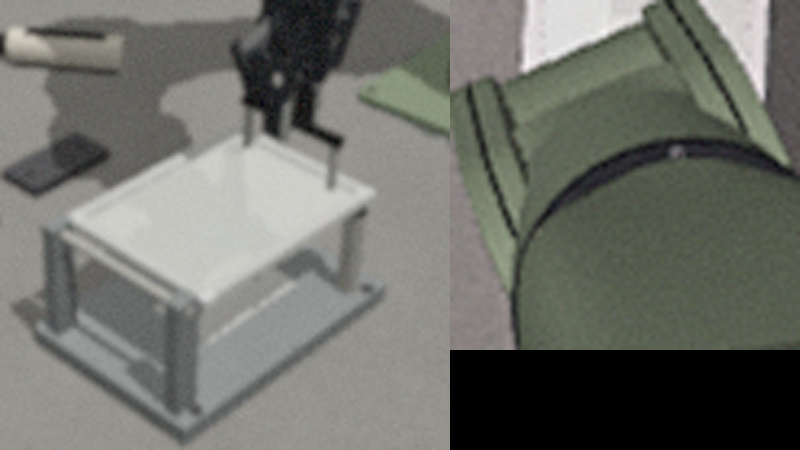

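The fingers straddle the bar at about (290,120) in the crop. I'll close.

Request:
drive_tool([
  [0.2, 0, 0, 0, 0, 0, 0],
  [0.1, 0, 0, 0, 0, 0, 0],
  [0, 0, 0, 0, 0, 0, 0],
  [0, 0, 0, 0, 0, 0, 0],
  [0, 0, 0, 0, 0, 0, 0],
])

```text
t: 3.9
position: [0.4342, 0.0023, 0.1492]
eef_rot: [2.25, 2.191, 0.002]
ft_force: [4.4, -1.0, 7.4]
width: 0.129
grasp_force: 29.9
```

Run:
```python
import numpy as np
th=np.arange(0,1.601,.08)
x=-.195*np.cos(th)+.048*np.sin(th);z=.195*np.sin(th)+.048*np.cos(th)
for i in range(20):print(i,round(th[i+1],2),*(np.round([x[i+1]-x[i],-(z[i+1]-z[i])],4)))
```

```text
0 0.08 0.0045 -0.0154
1 0.16 0.0057 -0.015
2 0.24 0.0069 -0.0145
3 0.32 0.008 -0.0139
4 0.4 0.0091 -0.0132
5 0.48 0.0101 -0.0125
6 0.56 0.0111 -0.0116
7 0.64 0.012 -0.0107
8 0.72 0.0128 -0.0097
9 0.8 0.0135 -0.0087
10 0.88 0.0142 -0.0076
11 0.96 0.0147 -0.0064
12 1.04 0.0152 -0.0052
13 1.12 0.0156 -0.004
14 1.2 0.0158 -0.0027
15 1.28 0.016 -0.0014
16 1.36 0.0161 -0.0002
17 1.44 0.016 0.0011
18 1.52 0.0159 0.0024
19 1.6 0.0156 0.0037
```

Request:
drive_tool([
  [0, 0, 0.0045, -0.0154, 0, 0, 0],
  [0, 0, 0.0057, -0.015, 0, 0, 0],
  [0, 0, 0.0069, -0.0145, 0, 0, 0],
  [0, 0, 0.008, -0.0139, 0, 0, 0],
  [0, 0, 0.0091, -0.0132, 0, 0, 0],
  [0, 0, 0, 0, 0, 0, 0],
])

```text
t: 4.5
position: [0.4658, 0.001, 0.2216]
eef_rot: [-2.249, -2.19, 0.006]
ft_force: [-17.7, -1.3, 9.2]
width: 0.127
grasp_force: 30.6
```

Run:
```python
import numpy as np
th=np.arange(0.4,1.601,.08);h=.043
x=.195-.195*np.cos(th)+h*np.sin(th);z=.195*np.sin(th)+h*np.cos(th)-h
x[0]=.0342;z[0]=.072
for i in range(15):print(i,round(th[i+1],2),*(np.round([x[i+1]-x[i],-(z[i+1]-z[i])],4)), x[i+1].round(4),z[i+1].round(4))
```

```text
0 0.48 0.0077 -0.0132 0.0419 0.0852
1 0.56 0.0107 -0.0118 0.0526 0.097
2 0.64 0.0116 -0.0109 0.0643 0.1079
3 0.72 0.0125 -0.01 0.0768 0.1179
4 0.8 0.0132 -0.0089 0.09 0.1268
5 0.88 0.0139 -0.0078 0.1039 0.1347
6 0.96 0.0145 -0.0067 0.1184 0.1414
7 1.04 0.015 -0.0055 0.1334 0.1469
8 1.12 0.0154 -0.0043 0.1487 0.1513
9 1.2 0.0157 -0.0031 0.1644 0.1543
10 1.28 0.0159 -0.0018 0.1803 0.1561
11 1.36 0.016 -0.0005 0.1962 0.1567
12 1.44 0.016 0.0007 0.2122 0.1559
13 1.52 0.0158 0.002 0.228 0.1539
14 1.6 0.0156 0.0033 0.2437 0.1507
```

Request:
drive_tool([
  [0, 0, 0.0077, -0.0132, 0, 0, 0],
  [0, 0, 0.0107, -0.0118, 0, 0, 0],
  [0, 0, 0.0116, -0.0109, 0, 0, 0],
  [0, 0, 0.0125, -0.01, 0, 0, 0],
  [0, 0, 0.0132, -0.0089, 0, 0, 0],
  [0, 0, 0, 0, 0, 0, 0],
])

```text
t: 5.1
position: [0.5228, -0.001, 0.2767]
eef_rot: [-2.251, -2.191, 0.004]
ft_force: [-17.4, -7.2, 22.2]
width: 0.128
grasp_force: 32.5
```

Request:
drive_tool([
  [0, -0.001, 0.0131, -0.0091, 0, 0, 0],
  [0, -0.0002, 0.0143, -0.0069, 0, 0, 0],
  [0, -0.0002, 0.0148, -0.0057, 0, 0, 0],
  [0, -0.0002, 0.0152, -0.0045, 0, 0, 0],
  [0, -0.0002, 0.0155, -0.0033, 0, 0, 0],
  [0, 0, 0, 0, 0, 0, 0],
])

```text
t: 5.7
position: [0.5969, -0.0039, 0.3053]
eef_rot: [2.251, 2.192, 0.0]
ft_force: [-3.1, -2.0, 9.6]
width: 0.121
grasp_force: 31.9
```

Request:
drive_tool([
  [0, -0.0002, 0.0159, -0.0022, 0, 0, 0],
  [0, -0.0002, 0.016, -0.0009, 0, 0, 0],
  [0, -0.0002, 0.016, 0.0005, 0, 0, 0],
  [0, -0.0002, 0.0158, 0.0018, 0, 0, 0],
  [0, -0.0001, 0.008, 0.0016, 0, 0, 0],
  [0, 0, 0, 0, 0, 0, 0],
])

```text
t: 6.3
position: [0.6684, -0.0067, 0.3039]
eef_rot: [2.25, 2.192, 0.0]
ft_force: [0.9, -0.8, 2.0]
width: 0.117
grasp_force: 31.5
```

Request:
drive_tool([
  [0, 0, 0.004, 0.0009, 0, 0, 0],
  [0, 0, 0.004, 0.001, 0, 0, 0],
  [0, 0, 0.002, 0.0005, 0, 0, 0],
  [0, 0, 0, 0, 0, 0, 0],
])

```text
t: 6.7
position: [0.6779, -0.007, 0.3016]
eef_rot: [2.25, 2.192, -0.001]
ft_force: [-0.9, -3.3, -0.6]
width: 0.12
grasp_force: 31.3
```

Request:
drive_tool([
  [0, 0, 0.002, 0.0005, 0, 0, 0],
  [0, 0, 0.002, 0.0005, 0, 0, 0],
  [0, 0, 0, 0, 0, 0, 0],
])

```text
t: 7.0
position: [0.68, -0.007, 0.3012]
eef_rot: [-2.248, -2.19, 0.006]
ft_force: [-22.5, -3.5, 10.5]
width: 0.122
grasp_force: 32.6
```

Request:
drive_tool([
  [0, 0, -0.001, 0, 0, 0, 0],
  [0.4, 0, 0, 0, 0, 0, 0],
  [0.4, 0, 0, 0, 0, 0, 0],
  [0.4, 0, 0, 0, 0, 0, 0],
  [0.4, 0, 0, -0.03, 0, 0, 0],
  [0.4, 0, 0, -0.03, 0, 0, 0],
  [0.4, 0, 0, -0.03, 0, 0, 0],
  [0.4, 0, 0, -0.02, 0, 0, 0],
])

```text
t: 7.8
position: [0.6808, -0.0066, 0.4131]
eef_rot: [2.249, 2.192, 0.003]
ft_force: [0.2, 0.1, 0.3]
width: 0.398
grasp_force: 0.0
```

Request:
drive_tool([
  [0.4, -0.0268, -0.0233, 0, 0, 0, 0],
  [0.4, -0.0268, -0.0233, 0, 0, 0, 0],
  [0.4, -0.0268, -0.0233, 0, 0, 0, 0],
  [0.4, -0.0268, -0.0233, 0, 0, 0, 0],
  [1, -0.0268, -0.0233, 0, 0, 0, 0],
  [1, -0.0268, -0.0233, 0, 0, 0, 0],
  [1, -0.0268, -0.0233, 0, 0, 0, 0],
  [1, -0.0268, -0.0233, 0, 0, 0, 0],
  [1, -0.0268, -0.0233, 0, 0, 0, 0],
  [1, -0.0268, -0.0233, 0, 0, 0, 0],
])

```text
t: 8.8
position: [0.4426, -0.2672, 0.4112]
eef_rot: [2.249, 2.192, 0.001]
ft_force: [1.2, -0.4, 0.3]
width: 0.998
grasp_force: 0.0
```

Request:
drive_tool([
  [1, 0, 0, 0.025, 0, 0, 0.143],
  [1, 0, 0, 0.025, 0, 0, 0.143],
  [1, 0, 0, 0.025, 0, 0, 0.143],
  [1, 0, 0, 0.025, 0, 0, 0.143],
  [1, 0, 0, 0.025, 0, 0, 0.143],
  [1, 0, 0, 0.025, 0, 0, 0.143],
  [1, 0, 0, 0.025, 0, 0, 0.143],
  [1, 0, 0, 0.025, 0, 0, 0.143],
  [1, 0, 0, 0.025, 0, 0, 0.143],
  [1, 0, 0, 0.025, 0, 0, 0.143],
])

```text
t: 9.8
position: [0.4438, -0.2663, 0.1602]
eef_rot: [3.136, 0.172, 0.001]
ft_force: [0.3, -0.9, -0.2]
width: 0.998
grasp_force: 0.0
```

Run:
```python
from seg import *
import pickle
a=grab('scene');b=grab('top');pickle.dump((a,b),open('f1.pkl','wb'))
A=cv2.resize(a['frame'][120:260,205:345],(450,450),interpolation=cv2.INTER_CUBIC)
B=cv2.resize(b['frame'][155:275,220:310],(338,450),interpolation=cv2.INTER_CUBIC)
cv2.imwrite('pics/jig1.png',np.hstack([A,B]))
o=telemetry.observe();print(o['position'],R.from_rotvec(o['eef_rot']).as_euler('ZYX',degrees=True),o['joint_pos'].round(2))
for x in plates(b):print(*x)
```

```text
[ 0.4429354  -0.26552483  0.1589245 ] [ 6.46833943e+00  1.71256629e-01 -1.79883026e+02] [ 0.45  0.73  0.06  1.79 -0.07  0.63 -0.91]
[353.2 195.1] [ 593.3 -254. ] [99.7 86.6] -9.9
[178.6 198.8] [575.8 259.4] [96.8 56. ] -13.7
[174.3 246.2] [441.8 271.7] [98.9 55. ] 13.6
```

View pics/jig1.png

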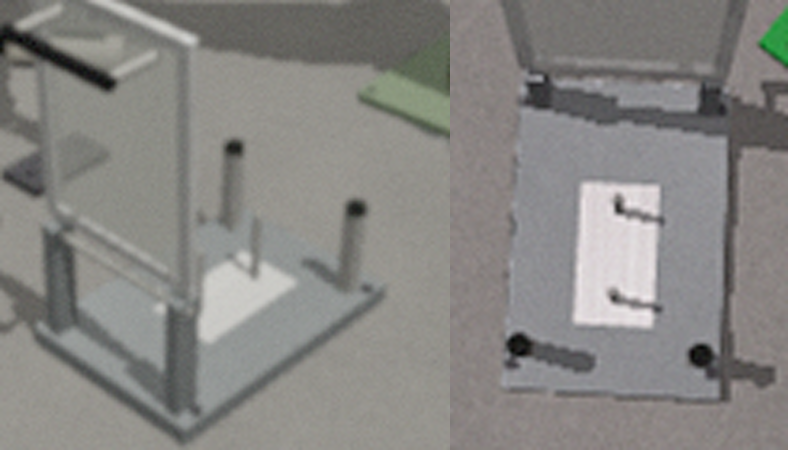

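Run:
```python
from seg import *
import pickle
np.set_printoptions(precision=4,suppress=True)
a,b=pickle.load(open('f1.pkl','rb'))
def blob(d,c,r,th):
    g=cv2.cvtColor(d['frame'],cv2.COLOR_BGR2GRAY);x0,y0=int(c[0])-r,int(c[1])-r
    p=cv2.resize(g[y0:y0+2*r+1,x0:x0+2*r+1],None,fx=8,fy=8,interpolation=cv2.INTER_CUBIC)
    n,l,s,q=cv2.connectedComponentsWithStats((p<th).astype(np.uint8));i=1+s[1:,4].argmax()
    return (q[i]+.5)/8-.5+[x0,y0],s[i,4]/64
tp=[blob(b,c,6,55) for c in((238.1,247),(286.9,249.7))]
sp=[blob(a,c,6,65) for c in((315.5,184.7),(277.5,165.7))]
print(tp,sp)
for t,s in zip(tp,sp):print('tri',*tri(a,s[0],b,t[0]),'top@.1',plane(b,t[0],.1),'scene@.1',plane(a,s[0],.1))
P=[plane(b,t[0],.1)[:2] for t in tp];d=P[0]-P[1];yaw=np.arctan2(-d[0],d[1]);print('span',np.hypot(*d),'yaw',np.degrees(yaw))
m=(P[0]+P[1])/2;o=m+.078*np.array([np.cos(yaw),np.sin(yaw)]);print('origin top',o)
# label and base from top
g=cv2.cvtColor(b['frame'],cv2.COLOR_BGR2GRAY)
m=(g>195).astype(np.uint8);m[:, :225]=0;m[:,310:]=0;m[:190]=0;m[265:]=0
c=max(cv2.findContours(cv2.morphologyEx(m,cv2.MORPH_CLOSE,np.ones((5,5))),cv2.RETR_EXTERNAL,cv2.CHAIN_APPROX_NONE)[0],key=cv2.contourArea)
w=np.float32([plane(b,q[0],.02)[:2]*1000 for q in c]);print('label',cv2.minAreaRect(w))
for n,q in(('BL',(503,386)),('BR',(725,398))):
    print(n,plane(b,(220+(q[0]-450)/3.75,155+q[1]/3.75),.02))
C=cv2.resize(b['frame'][195:245,245:295],(600,600),interpolation=cv2.INTER_CUBIC)
cv2.imwrite('pics/pins1.png',C)
```

```text
[(array([238.0843, 246.7125]), np.float64(28.328125)), (array([286.3796, 249.4318]), np.float64(27.78125))] [(array([315.2386, 184.6989]), np.float64(16.5)), (array([277.3481, 165.6942]), np.float64(14.03125))]
tri [0.4281 0.069  0.1026] 0.003037760633164352 top@.1 [0.429  0.0679 0.1   ] scene@.1 [0.4238 0.0681 0.1   ]
tri [ 0.4227 -0.0623  0.1028] 0.0022296673899833207 top@.1 [ 0.4234 -0.0633  0.1   ] scene@.1 [ 0.4185 -0.0641  0.1   ]
span 0.1313627546606647 yaw -2.4271197976093104
origin top [ 0.5041 -0.001 ]
label ((503.9745788574219, -0.8780136108398438), (60.830230712890625, 110.0727767944336), 87.56385803222656)
BL [0.3988 0.0853 0.02  ]
BR [ 0.392  -0.0875  0.02  ]
```

View pics/pins1.png

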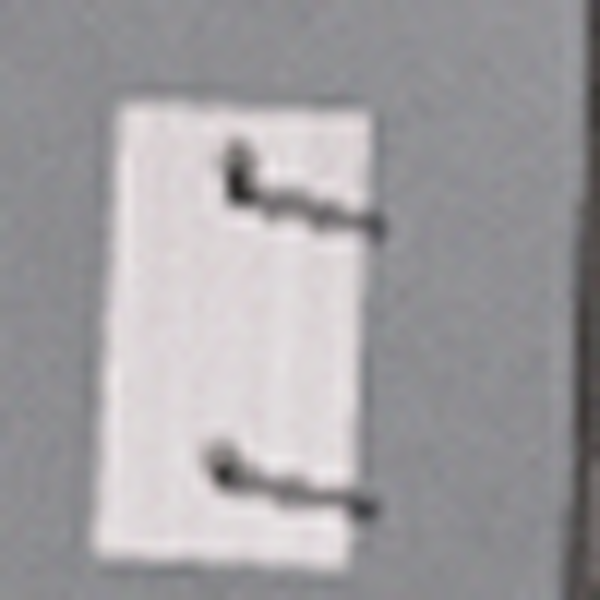

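Top-view results: the post tops and the label agree on a jig origin of (0.504,-0.001) and a yaw of -2.4°. The triangulated post height is 0.1027, against 0.100 from the text. I'm now picking the fin at (0.445,-0.270).

Request:
drive_tool([
  [1, 0.0013, 0.004, 0.02, 0, 0, 0.127],
  [1, 0, 0, 0.035, 0, 0, 0],
  [1, 0, 0, 0.035, 0, 0, 0],
  [1, 0, 0, 0.035, 0, 0, 0],
  [1, 0, 0, 0.02, 0, 0, 0],
  [1, 0, 0, 0.01, 0, 0, 0],
  [1, 0, 0, 0, 0, 0, 0],
], grip_force=40)

```text
t: 10.6
position: [0.4455, -0.2701, 0.0061]
eef_rot: [-3.141, 0.015, -0.0]
ft_force: [0.9, 0.6, 0.2]
width: 1.0
grasp_force: 0.0
```

Request:
drive_tool([
  [0.5, 0, 0, 0, 0, 0, 0],
  [0.5, 0, 0, 0, 0, 0, 0],
  [0.5, 0, 0, 0, 0, 0, 0],
  [0.5, 0, 0, 0, 0, 0, 0],
])

```text
t: 11.0
position: [0.4458, -0.2703, 0.0074]
eef_rot: [3.141, -0.018, 0.002]
ft_force: [-1.6, 1.3, 18.2]
width: 0.562
grasp_force: 38.2
```

Request:
drive_tool([
  [0.5, 0, 0, -0.01, 0, 0, 0],
  [0.5, 0, 0, -0.03, 0, 0, 0],
  [0.5, 0, 0, -0.045, 0, 0, 0],
  [0.5, 0, 0, -0.045, 0, 0, 0.032],
  [0.5, 0, 0, 0, 0, 0, 0],
])

```text
t: 11.5
position: [0.4468, -0.2711, 0.1415]
eef_rot: [3.137, -0.071, 0.011]
ft_force: [0.5, 0.0, -3.6]
width: 0.552
grasp_force: 41.7
```

Request:
drive_tool([
  [0.5, 0.0067, -0.0388, 0, 0, 0, 0],
  [0.5, 0.0067, -0.0388, 0, 0, 0, 0],
  [0.5, 0.0067, -0.0388, 0, 0, 0, 0],
  [0.5, 0.0067, -0.0388, 0, 0, 0, 0],
  [0.5, 0.0067, -0.0388, 0, 0, 0, 0],
  [0.5, 0.0067, -0.0388, 0, 0, 0, 0],
  [0.5, 0.0067, -0.0388, 0, 0, 0, 0],
  [0.5, 0, 0, 0, 0, 0, 0],
  [0.5, 0, 0, 0, 0, 0, 0],
])

```text
t: 12.4
position: [0.504, -0.0004, 0.1363]
eef_rot: [-3.141, 0.066, -0.0]
ft_force: [-0.4, -1.0, -1.6]
width: 0.558
grasp_force: 41.7
```

```bash
cat > st.py <<'E'
from seg import *
o=telemetry.observe();e=R.from_rotvec(o['eef_rot']).as_euler('ZYX',degrees=True)
print('t',round(o['t'],2),'pos',o['position'].round(4),'yaw',e.round(2),'w',round(o['width'],3),'F',o['ft_force'].round(1),'M',o['wrist_torque'].round(2))
E
python3 - <<'E'
import st
from seg import *
import pickle
a=grab('scene');b=grab('top');pickle.dump((a,b),open('f2.pkl','wb'))
A=cv2.resize(a['frame'][130:230,225:345],(480,400),interpolation=cv2.INTER_CUBIC)
B=cv2.resize(b['frame'][160:260,230:310],(320,400),interpolation=cv2.INTER_CUBIC)
cv2.imwrite('pics/held1.png',np.hstack([A,B]))
E
```

```text
t 12.4 pos [ 5.040e-01 -4.000e-04  1.363e-01] yaw [  -2.43   -0.   -180.  ] w 0.558 F [-0.4 -1.  -1.6] M [-0.05 -0.05 -0.02]
```

View pics/held1.png

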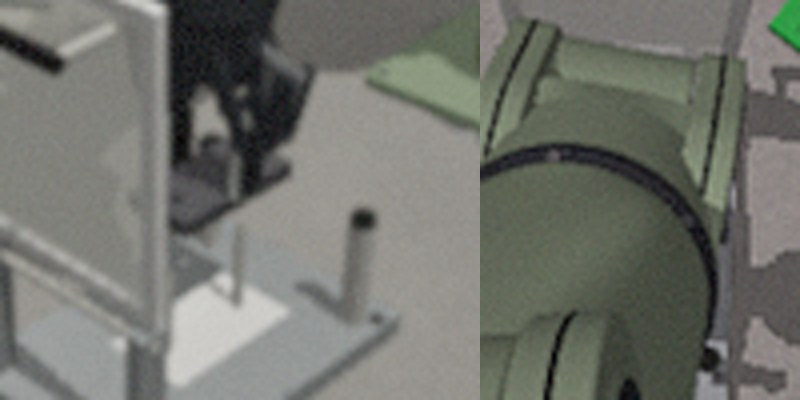

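Request:
drive_tool([
  [0.5, 0, 0, 0.018, 0, 0, 0],
  [0.5, 0, 0, 0.018, 0, 0, 0],
  [0.5, 0, 0, 0.004, 0, 0, 0],
  [0.5, 0, 0, 0.003, 0, 0, 0],
  [0.5, 0, 0, 0, 0, 0, 0],
])

```text
t: 13.0
position: [0.5042, -0.0014, 0.0934]
eef_rot: [-3.141, 0.07, -0.0]
ft_force: [0.9, 0.1, -0.9]
width: 0.556
grasp_force: 41.7
```

Request:
drive_tool([
  [0.5, 0, 0, 0.002, 0, 0, 0],
  [0.5, 0, 0, 0.002, 0, 0, 0],
  [0.5, 0, 0, 0, 0, 0, 0],
])

```text
t: 13.3
position: [0.5046, -0.0009, 0.0892]
eef_rot: [-3.141, 0.069, -0.002]
ft_force: [3.3, 0.7, -1.7]
width: 0.553
grasp_force: 41.5
```

Request:
drive_tool([
  [0.5, 0, 0, 0.002, 0, 0, 0],
  [0.5, 0, 0, 0.002, 0, 0, 0],
  [0.5, 0, 0, 0.002, 0, 0, 0],
  [0.5, 0, 0, 0, 0, 0, 0],
])

```text
t: 13.7
position: [0.5047, -0.0007, 0.083]
eef_rot: [-3.141, 0.069, -0.002]
ft_force: [5.9, 1.6, -0.7]
width: 0.558
grasp_force: 41.5
```

Request:
drive_tool([
  [0.5, 0.0006, 0, 0.003, 0, 0, 0],
  [0.5, 0, 0, 0.004, 0, 0, 0],
  [0.5, 0, 0, 0.004, 0, 0, 0],
  [0.5, 0, 0, 0.004, 0, 0, 0],
  [0.5, 0, 0, 0, 0, 0, 0],
])

```text
t: 14.2
position: [0.505, -0.0008, 0.0675]
eef_rot: [-3.141, 0.069, -0.001]
ft_force: [5.5, 2.9, 2.0]
width: 0.552
grasp_force: 41.6
```

Request:
drive_tool([
  [0.5, 0.0005, -0.0003, 0.005, 0, 0, 0],
  [0.5, 0, 0, 0.006, 0, 0, 0],
  [0.5, 0, 0, 0.006, 0, 0, 0],
  [0.5, 0, 0, 0.006, 0, 0, 0],
  [0.5, 0, 0, 0.006, 0, 0, 0],
  [0.5, 0, 0, 0.005, 0, 0, 0],
  [0.5, 0, 0, 0, 0, 0, 0],
])

```text
t: 14.9
position: [0.5051, -0.0007, 0.0334]
eef_rot: [-3.141, 0.069, 0.001]
ft_force: [4.5, 2.3, -0.9]
width: 0.555
grasp_force: 41.7
```

Request:
drive_tool([
  [0.5, 0, 0, 0.003, 0, 0, 0],
  [0.5, 0, 0, 0.002, 0, 0, 0],
  [0.5, 0, 0, 0.001, 0, 0, 0],
  [0.5, 0, 0, 0, 0, 0, 0],
])

```text
t: 15.3
position: [0.5052, -0.0006, 0.028]
eef_rot: [-3.141, 0.069, -0.0]
ft_force: [4.3, 1.9, -2.4]
width: 0.552
grasp_force: 41.8
```

Request:
drive_tool([
  [0.5, 0, 0, 0.001, 0, 0, 0],
  [0.5, 0, 0, 0.001, 0, 0, 0],
  [0.5, 0, 0, 0, 0, 0, 0],
])

```text
t: 15.6
position: [0.5054, -0.0007, 0.0273]
eef_rot: [-3.14, 0.07, -0.002]
ft_force: [-2.6, 2.1, 32.7]
width: 0.55
grasp_force: 48.5
```

Request:
drive_tool([
  [0.6, 0, 0, -0.0005, 0, 0, 0],
  [0.85, 0, 0, 0, 0, 0, 0],
  [0.85, 0, 0, 0, 0, 0, 0],
  [0.85, 0, 0, -0.025, 0, 0, 0],
  [0.85, 0, 0, -0.045, 0, 0, 0],
  [0.85, 0, 0, -0.045, 0, 0, 0],
])

```text
t: 16.2
position: [0.5044, -0.0008, 0.1425]
eef_rot: [3.141, -0.07, -0.003]
ft_force: [1.2, -0.8, -0.2]
width: 0.847
grasp_force: 0.0
```

Request:
drive_tool([
  [1, 0.0142, 0.0382, 0, 0, 0, 0],
  [1, 0.0142, 0.0382, 0, 0, 0, 0],
  [1, 0.0142, 0.0382, 0, 0, 0, 0],
  [1, 0.0142, 0.0382, 0, 0, 0, 0],
  [1, 0.0142, 0.0382, 0, 0, 0, 0],
  [1, 0.0142, 0.0382, 0, 0, 0, 0],
  [1, 0.0142, 0.0382, 0, 0, 0, 0],
  [1, 0, 0, 0, 0, 0, 0.125],
  [1, 0, 0, 0, 0, 0, 0],
])

```text
t: 17.1
position: [0.5921, -0.2727, 0.1407]
eef_rot: [-3.129, 0.271, 0.002]
ft_force: [0.2, 1.3, -0.0]
width: 1.001
grasp_force: 0.0
```

Run:
```python
import st
from seg import *
import pickle
b=grab('top');a=grab('scene');pickle.dump((a,b),open('f3.pkl','wb'))
for x in plates(b):print(*x)
for n,c,y in(('C',(.4421,.2797),13.1),('Cap',(.578,.265),-13.7)):
    print(n);summ(measure(a,b,c,np.radians(y)))
print('stack');summ(measure(a,b,(.5045,-.001),np.radians(-2.43),.032))
A=cv2.resize(a['frame'][130:260,205:345],(450,418),interpolation=cv2.INTER_CUBIC)
B=cv2.resize(b['frame'][155:275,220:310],(313,418),interpolation=cv2.INTER_CUBIC)
cv2.imwrite('pics/stack1.png',np.hstack([A,B]))
```

```text
t 17.1 pos [ 0.5921 -0.2727  0.1407] yaw [-9.9100e+00  8.0000e-02 -1.7999e+02] w 1.001 F [ 0.2  1.3 -0. ] M [ 0.06  0.01 -0.01]
[178.9 198.6] [575.8 259.4] [96.8 56. ] -13.7
[264.  222.8] [504.4  -0.6] [98.5 48.4] -3.2
[175.4 247.3] [441.9 271.6] [98.9 54.5] 13.1
C
  top centre [443.8 279.4] span 70.7 yaw 13.3
  scene centre [441.7 279.8] span 70.2 yaw 13.5
  tri z [np.float64(13.3), np.float64(12.9)] gap [np.float64(1.6), np.float64(1.2)]
Cap
  top centre [579.1 266.1] span 71.9 yaw -13.6
  scene centre [576.2 266.6] span 70.0 yaw -13.8
  tri z [np.float64(14.4), np.float64(13.2)] gap [np.float64(2.6), np.float64(1.3)]
stack
  top centre [502.6 -10.5] span 70.3 yaw -1.7
  scene centre [500.7  -1.5] span 76.8 yaw 15.8
  tri z [np.float64(23.8), np.float64(35.2)] gap [np.float64(16.7), np.float64(0.1)]
```

View pics/stack1.png

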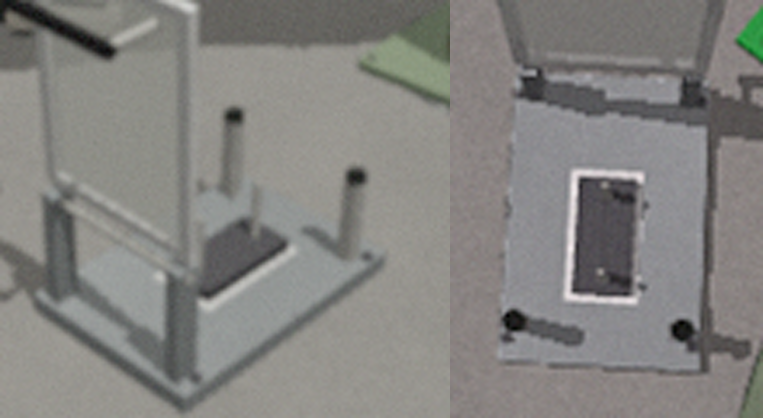

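Run:
```python
from seg import *
import pickle
a,b=pickle.load(open('f3.pkl','rb'));a0,_=pickle.load(open('f0.pkl','rb'))
c=(slice(165,215),slice(150,245))
print(cv2.absdiff(a['frame'][c],a0['frame'][c]).max(2).mean(0).round()[:60:3])
A=cv2.resize(np.hstack([a0['frame'][c],a['frame'][c]]),None,fx=4,fy=4,interpolation=cv2.INTER_CUBIC)
cv2.imwrite('pics/A.png',A)
```

```text
[12. 11. 13. 13. 14. 15. 17. 19. 18. 13. 10.  7.  9. 10. 12. 10.  9.  8.
 10. 18.]
```

View pics/A.png

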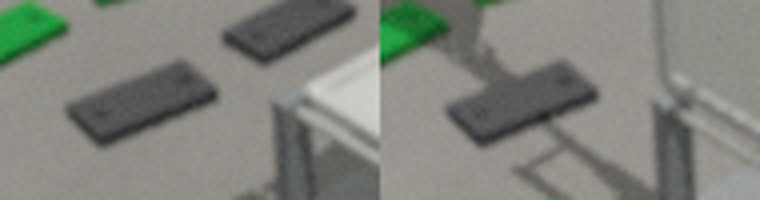

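Fin A still lies where it was: same pixels, (142,103) in both crops. I'm picking it now.

Request:
drive_tool([
  [1, 0.0007, 0, 0.04, 0, 0, 0],
  [1, 0, 0, 0.04, 0, 0, 0],
  [1, 0, 0, 0.035, 0, 0, 0],
  [1, 0, 0, 0.015, 0, 0, 0],
  [1, 0, 0, 0.004, 0, 0, 0],
  [1, 0, 0, 0, 0, 0, 0],
])

```text
t: 17.8
position: [0.5938, -0.2722, 0.0085]
eef_rot: [3.13, -0.263, 0.001]
ft_force: [-0.1, 1.2, 1.4]
width: 1.0
grasp_force: 0.0
```

Request:
drive_tool([
  [0.5, 0, 0, 0, 0, 0, 0],
  [0.5, 0, 0, 0, 0, 0, 0],
  [0.5, 0, 0, 0, 0, 0, 0],
  [0.5, 0, 0, 0, 0, 0, 0],
])

```text
t: 18.2
position: [0.5942, -0.2738, 0.01]
eef_rot: [3.128, -0.266, 0.005]
ft_force: [-4.0, -3.1, 23.1]
width: 0.499
grasp_force: 13.4
```

Request:
drive_tool([
  [0.5, 0, 0, -0.01, 0, 0, 0],
  [0.5, 0, 0, -0.035, 0, 0, 0],
  [0.5, 0, 0, -0.045, 0, 0, 0],
  [0.5, 0, 0, -0.045, 0, 0, -0.125],
  [0.5, 0, 0, 0, 0, 0, 0],
])

```text
t: 18.7
position: [0.5954, -0.2736, 0.1491]
eef_rot: [3.137, -0.062, 0.013]
ft_force: [-0.3, -0.3, -1.4]
width: 0.5
grasp_force: 0.0
```

```bash
python3 st.py
```

```text
t 18.7 pos [ 0.5954 -0.2736  0.1491] yaw [ -2.28  -0.48 179.8 ] w 0.5 F [-0.3 -0.3 -1.4] M [ 0.   -0.03  0.04]
```

Request:
drive_tool([
  [1, -0.04, 0, 0, 0, 0, 0],
  [1, -0.04, 0, 0, 0, 0, 0],
  [1, -0.04, 0, 0, 0, 0, 0],
  [1, -0.04, 0, 0, 0, 0, 0],
  [1, 0, 0, 0, 0, 0, 0],
])

```text
t: 19.2
position: [0.4291, -0.2655, 0.1435]
eef_rot: [-3.14, 0.074, 0.004]
ft_force: [1.6, -1.0, 0.5]
width: 1.0
grasp_force: 0.0
```

Run:
```python
import st
from seg import *
import pickle
b=grab('top');a=grab('scene');pickle.dump((a,b),open('f4.pkl','wb'))
for x in plates(b):print(*x)
summ(measure(a,b,(.593,-.272),np.radians(-9.5)))
```

```text
t 19.2 pos [ 0.4291 -0.2655  0.1435] yaw [-2.7100e+00  1.4000e-01 -1.7998e+02] w 1.0 F [ 1.6 -1.   0.5] M [-0.03 -0.07  0.01]
[340.5 192.2] [ 603.7 -195.3] [205.   99.7] 79.8
[178.8 199.6] [575.8 259.5] [97. 56.] -13.4
[264.  222.8] [504.3  -0.6] [98.3 48.4] -3.2
[174.6 246.7] [441.8 271.7] [98.9 55. ] 13.6
  top centre [ 595.2 -271.8] span 69.5 yaw -9.6
  scene centre [ 589.5 -267.8] span 69.9 yaw -10.0
  tri z [np.float64(14.0), np.float64(14.0)] gap [np.float64(6.1), np.float64(6.8)]
```

Request:
drive_tool([
  [1, 0.04, 0, 0, 0, 0, 0],
  [1, 0.04, 0, 0, 0, 0, 0],
  [1, 0.04, 0, 0, 0, 0, 0],
  [1, 0.045, -0.0007, 0, 0, 0, 0],
  [1, 0, 0, 0.03, 0, 0, 0.126],
  [1, 0, 0, 0.04, 0, 0, 0],
  [1, 0, 0, 0.04, 0, 0, 0],
  [1, 0, 0, 0.02, 0, 0, 0],
  [1, 0, 0, 0, 0, 0, 0],
  [1, 0, 0, 0, 0, 0, 0],
])

```text
t: 20.3
position: [0.5992, -0.2718, 0.0133]
eef_rot: [3.13, -0.266, 0.002]
ft_force: [1.1, -0.5, 0.6]
width: 0.999
grasp_force: 0.0
```

```bash
python3 st.py
```

```text
t 20.3 pos [ 0.5992 -0.2718  0.0133] yaw [-9.7200e+00 -6.0000e-02  1.7999e+02] w 0.999 F [ 1.1 -0.5  0.6] M [-0.05  0.02 -0.03]
```

Request:
drive_tool([
  [1, -0.0051, 0.0009, 0.006, 0, 0, 0],
  [1, 0, 0, 0.004, 0, 0, 0],
  [1, 0, 0, 0, 0, 0, 0],
  [1, 0, 0, 0, 0, 0, 0],
])

```text
t: 20.7
position: [0.5934, -0.2719, 0.0028]
eef_rot: [3.13, -0.267, 0.001]
ft_force: [-0.1, 0.1, -0.8]
width: 0.999
grasp_force: 0.0
```

Request:
drive_tool([
  [0.5, 0, 0, 0, 0, 0, 0],
  [0.5, 0, 0, 0, 0, 0, 0],
  [0.5, 0, 0, 0, 0, 0, 0],
  [0.5, 0, 0, 0, 0, 0, 0],
])

```text
t: 21.1
position: [0.5933, -0.2718, 0.003]
eef_rot: [-3.13, 0.267, -0.0]
ft_force: [-1.1, 1.2, 7.1]
width: 0.566
grasp_force: 41.2
```

Request:
drive_tool([
  [0.5, 0, 0, -0.01, 0, 0, 0],
  [0.5, 0, 0, -0.035, 0, 0, 0],
  [0.5, 0, 0, -0.045, 0, 0, 0],
  [0.5, 0, 0, -0.045, 0, 0, -0.126],
  [0.5, 0, 0, 0, 0, 0, 0],
  [0.5, 0, 0, 0, 0, 0, 0],
])

```text
t: 21.7
position: [0.5934, -0.2719, 0.1386]
eef_rot: [3.141, -0.07, 0.002]
ft_force: [0.3, -0.8, -1.6]
width: 0.569
grasp_force: 42.3
```

Request:
drive_tool([
  [0.5, -0.0336, -0.02, 0, 0, 0, 0],
  [0.5, -0.0336, -0.02, 0, 0, 0, 0],
  [0.5, -0.0336, -0.02, 0, 0, 0, 0],
  [0.5, 0, -0.0345, 0, 0, 0, 0],
  [0.5, 0, -0.0345, 0, 0, 0, 0],
  [0.5, 0, -0.0345, 0, 0, 0, 0],
  [0.5, 0, -0.0345, 0, 0, 0, 0],
  [0.5, 0, -0.0345, 0, 0, 0, 0],
  [0.5, 0, -0.0345, 0, 0, 0, 0],
  [0.5, 0, 0, 0, 0, 0, 0],
])

```text
t: 22.7
position: [0.5038, 0.004, 0.1365]
eef_rot: [-3.139, 0.062, 0.003]
ft_force: [-0.2, -1.1, -0.3]
width: 0.569
grasp_force: 42.3
```

Request:
drive_tool([
  [0.5, 0, 0, 0.01, 0, 0, 0],
  [0.5, 0, 0, 0, 0, 0, 0],
  [0.5, 0, 0, 0, 0, 0, 0],
])

```text
t: 23.0
position: [0.504, -0.0017, 0.127]
eef_rot: [3.14, -0.072, -0.002]
ft_force: [-0.2, -0.7, -1.4]
width: 0.569
grasp_force: 42.3
```

```bash
python3 st.py
```

```text
t 23.0 pos [ 0.504  -0.0017  0.127 ] yaw [-2.6400e+00  7.0000e-02  1.7998e+02] w 0.569 F [-0.2 -0.7 -1.4] M [-0.05 -0.01 -0.02]
```

Request:
drive_tool([
  [0.5, 0, -0.0006, 0.015, 0, 0, 0],
  [0.5, 0, 0, 0.015, 0, 0, 0],
  [0.5, 0, 0, 0.004, 0, 0, 0],
  [0.5, 0, 0, 0.002, 0, 0, 0],
  [0.5, 0, 0, 0.002, 0, 0, 0],
  [0.5, 0, 0, 0.002, 0, 0, 0],
  [0.5, 0, 0, 0, 0, 0, 0],
])

```text
t: 23.7
position: [0.5044, -0.0, 0.0877]
eef_rot: [-3.141, 0.069, -0.0]
ft_force: [-1.4, 0.8, -1.1]
width: 0.569
grasp_force: 42.3
```

Request:
drive_tool([
  [0.5, 0, 0, 0.002, 0, 0, 0],
  [0.5, 0, 0, 0.002, 0, 0, 0],
  [0.5, 0, 0, 0.002, 0, 0, 0],
  [0.5, 0, 0, 0.002, 0, 0, 0],
  [0.5, 0, 0, 0, 0, 0, 0],
])

```text
t: 24.2
position: [0.5049, -0.0002, 0.0794]
eef_rot: [3.141, -0.069, 0.002]
ft_force: [6.3, -0.8, -2.6]
width: 0.569
grasp_force: 42.2
```

Request:
drive_tool([
  [0.5, 0.0007, 0, 0.004, 0, 0, 0],
  [0.5, 0, 0, 0.004, 0, 0, 0],
  [0.5, 0, 0, 0.004, 0, 0, 0],
  [0.5, 0, 0, 0, 0, 0, 0],
])

```text
t: 24.6
position: [0.505, -0.0002, 0.067]
eef_rot: [3.141, -0.069, -0.0]
ft_force: [5.4, -1.6, -3.8]
width: 0.569
grasp_force: 42.1
```

Request:
drive_tool([
  [0.5, 0, 0, 0.006, 0, 0, 0],
  [0.5, 0, 0, 0.006, 0, 0, 0],
  [0.5, 0, 0, 0.006, 0, 0, 0],
  [0.5, 0, 0, 0.006, 0, 0, 0],
  [0.5, 0, 0, 0, 0, 0, 0],
])

```text
t: 25.1
position: [0.505, -0.0002, 0.0426]
eef_rot: [3.141, -0.07, -0.001]
ft_force: [4.7, -1.6, -3.0]
width: 0.569
grasp_force: 42.1
```

Request:
drive_tool([
  [0.5, 0, 0, 0.003, 0, 0, 0],
  [0.5, 0, 0, 0.002, 0, 0, 0],
  [0.5, 0, 0, 0.001, 0, 0, 0],
  [0.5, 0, 0, 0.001, 0, 0, 0],
  [0.5, 0, 0, 0, 0, 0, 0],
])

```text
t: 25.6
position: [0.5051, -0.0001, 0.0364]
eef_rot: [-3.141, 0.069, -0.0]
ft_force: [5.0, -3.0, -0.5]
width: 0.572
grasp_force: 42.4
```

Request:
drive_tool([
  [0.5, 0, 0, 0.001, 0, 0, 0],
  [0.5, 0, 0, 0.001, 0, 0, 0],
  [0.5, 0, 0, 0, 0, 0, 0],
])

```text
t: 25.9
position: [0.5051, -0.0001, 0.0349]
eef_rot: [-3.141, 0.069, -0.001]
ft_force: [2.5, -2.0, 12.1]
width: 0.567
grasp_force: 43.7
```

Request:
drive_tool([
  [0.6, 0, 0, -0.0005, 0, 0, 0],
  [0.85, 0, 0, 0, 0, 0, 0],
  [0.85, 0, 0, 0, 0, 0, 0],
  [0.85, 0, 0, -0.025, 0, 0, 0],
  [0.85, 0, 0, -0.045, 0, 0, 0],
  [0.85, 0, 0, -0.04, 0, 0, 0],
  [1, 0, 0, 0, 0, 0, 0],
])

```text
t: 26.6
position: [0.5064, -0.0, 0.149]
eef_rot: [-3.14, 0.069, -0.009]
ft_force: [-0.1, 0.6, -0.6]
width: 0.989
grasp_force: 0.0
```

Run:
```python
import st
from seg import *
b=grab('top');a=grab('scene')
for x in plates(b):print(*x)
for n,c,y in(('C',(.4421,.2797),13.1),('Cap',(.578,.265),-13.7)):
    print(n);summ(measure(a,b,c,np.radians(y)))
```

```text
t 26.6 pos [ 0.5064 -0.      0.149 ] yaw [  -2.53   -0.31 -179.96] w 0.989 F [-0.1  0.6 -0.6] M [-0.05  0.02 -0.03]
[164.3 312.9] [272.2 277.7] [443.9 140.9] -0.7
C
  top centre [445.8 282.2] span 65.5 yaw 9.7
  scene centre [441.6 279.8] span 69.5 yaw 13.5
  tri z [np.float64(13.6), np.float64(17.8)] gap [np.float64(1.5), np.float64(1.5)]
Cap
  top centre [579.2 266.1] span 71.3 yaw -13.8
  scene centre [576.6 266.7] span 69.5 yaw -13.4
  tri z [np.float64(13.9), np.float64(13.1)] gap [np.float64(2.7), np.float64(1.1)]
```

Request:
drive_tool([
  [1, -0.0092, -0.0346, 0, 0, 0, 0],
  [1, -0.0092, -0.0346, 0, 0, 0, 0],
  [1, -0.0092, -0.0346, 0, 0, 0, 0],
  [1, -0.0092, -0.0346, 0, 0, 0, 0],
  [1, -0.0092, -0.0346, 0, 0, 0, 0],
  [1, -0.0092, -0.0346, 0, 0, 0, 0],
  [1, -0.0092, -0.0346, 0, 0, 0, 0],
  [1, -0.0092, -0.0346, 0, 0, 0, 0],
  [1, 0, 0, 0.02, 0, 0, -0.137],
  [1, 0, 0, 0.02, 0, 0, -0.137],
])

```text
t: 27.7
position: [0.4426, 0.2807, 0.1033]
eef_rot: [3.119, 0.372, -0.002]
ft_force: [1.4, -1.2, 0.4]
width: 0.999
grasp_force: 0.0
```

Request:
drive_tool([
  [1, 0, 0, 0.03, 0, 0, 0],
  [1, 0, 0, 0.03, 0, 0, 0],
  [1, 0, 0, 0, 0, 0, 0],
  [1, 0, 0, 0, 0, 0, 0],
])

```text
t: 28.1
position: [0.4434, 0.2793, 0.0449]
eef_rot: [3.12, 0.36, -0.002]
ft_force: [0.3, 0.3, 1.0]
width: 0.998
grasp_force: 0.0
```

```bash
python3 st.py
```

```text
t 28.1 pos [0.4434 0.2793 0.0449] yaw [1.3150e+01 9.0000e-02 1.7996e+02] w 0.998 F [0.3 0.3 1. ] M [-0.07 -0.05  0.03]
```

Right on target, so I'll descend to 0.003 and grip.

Request:
drive_tool([
  [1, 0, 0, 0.02, 0, 0, 0],
  [1, 0, 0, 0.018, 0, 0, 0],
  [1, 0, 0, 0.004, 0, 0, 0],
  [1, 0, 0, 0, 0, 0, 0],
  [0.5, 0, 0, 0, 0, 0, 0],
  [0.5, 0, 0, 0, 0, 0, 0],
  [0.5, 0, 0, 0, 0, 0, 0],
  [0.5, 0, 0, 0, 0, 0, 0],
])

```text
t: 28.9
position: [0.4441, 0.2799, 0.0041]
eef_rot: [-3.12, -0.36, -0.002]
ft_force: [-1.9, -0.8, 15.6]
width: 0.572
grasp_force: 39.0
```

```bash
python3 st.py
```

```text
t 28.9 pos [0.4441 0.2799 0.0041] yaw [ 1.3160e+01 -6.0000e-02 -1.7997e+02] w 0.572 F [-1.9 -0.8 15.6] M [-0.21  0.44 -0.03]
```

Request:
drive_tool([
  [0.5, 0, 0, -0.01, 0, 0, 0],
  [0.5, 0, 0, -0.03, 0, 0, 0],
  [0.5, 0, 0, -0.04, 0, 0, 0.137],
  [0.5, 0, 0, -0.04, 0, 0, 0.137],
  [0.5, 0, 0, -0.015, 0, 0, 0],
  [0.5, 0, 0, 0, 0, 0, 0],
])

```text
t: 29.5
position: [0.4442, 0.2803, 0.1406]
eef_rot: [-3.138, 0.069, -0.004]
ft_force: [0.3, 0.4, -2.2]
width: 0.566
grasp_force: 42.5
```

Request:
drive_tool([
  [0.5, 0.0091, 0.0346, 0, 0, 0, 0],
  [0.5, 0.0091, 0.0346, 0, 0, 0, 0],
  [0.5, 0.0091, 0.0346, 0, 0, 0, 0],
  [0.5, 0.0091, 0.0346, 0, 0, 0, 0],
  [0.5, 0.0091, 0.0346, 0, 0, 0, 0],
  [0.5, 0.0091, 0.0346, 0, 0, 0, 0],
  [0.5, 0.0091, 0.0346, 0, 0, 0, 0],
  [0.5, 0.0091, 0.0346, 0, 0, 0, 0],
])

```text
t: 30.3
position: [0.504, -0.0015, 0.1375]
eef_rot: [-3.141, 0.069, 0.002]
ft_force: [0.3, -0.6, -1.0]
width: 0.568
grasp_force: 42.5
```

Request:
drive_tool([
  [0.5, 0, 0, 0.01, 0, 0, 0],
  [0.5, 0, 0, 0, 0, 0, 0],
  [0.5, 0, 0, 0, 0, 0, 0],
])

```text
t: 30.6
position: [0.5038, 0.0009, 0.1277]
eef_rot: [-3.14, 0.068, 0.002]
ft_force: [-0.1, 0.2, -1.7]
width: 0.565
grasp_force: 42.5
```

```bash
python3 st.py
```

```text
t 30.6 pos [0.5038 0.0009 0.1277] yaw [-2.4700e+00  7.0000e-02 -1.7997e+02] w 0.565 F [-0.1  0.2 -1.7] M [-0.01  0.08 -0.01]
```

Request:
drive_tool([
  [0.5, 0.0007, 0.001, 0.015, 0, 0, 0],
  [0.5, 0, 0, 0.015, 0, 0, 0],
  [0.5, 0, 0, 0.004, 0, 0, 0],
  [0.5, 0, 0, 0.002, 0, 0, 0],
  [0.5, 0, 0, 0.002, 0, 0, 0],
  [0.5, 0, 0, 0.002, 0, 0, 0],
  [0.5, 0, 0, 0, 0, 0, 0],
])

```text
t: 31.3
position: [0.505, -0.001, 0.0882]
eef_rot: [-3.141, 0.069, -0.0]
ft_force: [-0.5, -0.7, -1.7]
width: 0.57
grasp_force: 42.4
```

Request:
drive_tool([
  [0.5, 0, 0, 0.002, 0, 0, 0],
  [0.5, 0, 0, 0.002, 0, 0, 0],
  [0.5, 0, 0, 0.002, 0, 0, 0],
  [0.5, 0, 0, 0, 0, 0, 0],
])

```text
t: 31.7
position: [0.5048, -0.0011, 0.0818]
eef_rot: [-3.141, 0.069, 0.001]
ft_force: [-0.3, 0.6, -1.0]
width: 0.569
grasp_force: 42.5
```

Request:
drive_tool([
  [0.5, 0, 0, 0.004, 0, 0, 0],
  [0.5, 0, 0, 0.004, 0, 0, 0],
  [0.5, 0, 0, 0.004, 0, 0, 0],
  [0.5, 0, 0, 0, 0, 0, 0],
])

```text
t: 32.1
position: [0.5047, -0.001, 0.0694]
eef_rot: [-3.141, 0.069, 0.001]
ft_force: [-0.1, 0.5, -1.6]
width: 0.563
grasp_force: 42.4
```

Request:
drive_tool([
  [0.5, 0, 0, 0.006, 0, 0, 0],
  [0.5, 0, 0, 0.006, 0, 0, 0],
  [0.5, 0, 0, 0.003, 0, 0, 0],
  [0.5, 0, 0, 0.002, 0, 0, 0],
  [0.5, 0, 0, 0.002, 0, 0, 0],
  [0.5, 0, 0, 0, 0, 0, 0],
])

```text
t: 32.7
position: [0.5049, -0.0011, 0.0509]
eef_rot: [-3.141, 0.069, 0.0]
ft_force: [-0.0, 0.4, -1.0]
width: 0.57
grasp_force: 42.5
```

Request:
drive_tool([
  [0.5, 0, 0, 0.001, 0, 0, 0],
  [0.5, 0, 0, 0.001, 0, 0, 0],
  [0.5, 0, 0, 0.001, 0, 0, 0],
  [0.5, 0, 0, 0, 0, 0, 0],
])

```text
t: 33.1
position: [0.505, -0.001, 0.0483]
eef_rot: [-3.141, 0.069, -0.0]
ft_force: [0.8, 0.1, 2.7]
width: 0.563
grasp_force: 42.9
```

Request:
drive_tool([
  [0.5, 0, 0, 0.001, 0, 0, 0],
  [0.5, 0, 0, 0, 0, 0, 0],
])

```text
t: 33.3
position: [0.505, -0.0011, 0.0481]
eef_rot: [-3.14, 0.069, -0.001]
ft_force: [-5.2, 1.4, 26.9]
width: 0.566
grasp_force: 45.3
```

Request:
drive_tool([
  [0.6, 0, 0, -0.0005, 0, 0, 0],
  [0.85, 0, 0, 0, 0, 0, 0],
  [0.85, 0, 0, 0, 0, 0, 0],
  [0.85, 0, 0, -0.025, 0, 0, 0],
  [0.85, 0, 0, -0.04, 0, 0, 0],
  [0.85, 0, 0, -0.035, 0, 0, 0],
  [1, 0, 0, 0, 0, 0, 0],
  [1, 0, 0, 0, 0, 0, 0],
])

```text
t: 34.1
position: [0.5051, -0.0009, 0.1479]
eef_rot: [-3.141, 0.069, -0.002]
ft_force: [0.2, -0.6, -1.6]
width: 0.997
grasp_force: 0.0
```

Run:
```python
import st
from seg import *
b=grab('top');a=grab('scene')
print([proj(b,(.578,.266,.012)).round(),proj(b,(.443,.28,.012)).round()])
for n,c,y in(('Cap',(.578,.265),-13.7),):
    print(n);summ(measure(a,b,c,np.radians(y)))
cv2.imwrite('pics/cap1.png',np.hstack([b['frame'][140:280,100:310],a['frame'][130:320,210:420][:140]]))
```

```text
t 34.1 pos [ 0.5051 -0.0009  0.1479] yaw [-2.5200e+00 -6.0000e-02 -1.7998e+02] w 0.997 F [ 0.2 -0.6 -1.6] M [ 0.02  0.01 -0.06]
[array([177., 197.]), array([170., 242.])]
Cap
  top centre [579.4 266.2] span 71.4 yaw -13.7
  scene centre [576.4 266.5] span 69.7 yaw -13.5
  tri z [np.float64(14.3), np.float64(13.4)] gap [np.float64(2.6), np.float64(1.1)]
```

View pics/cap1.png

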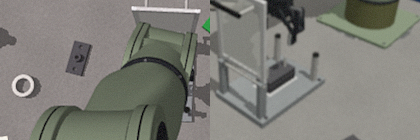

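The boss plate is unmoved at crop (78,57), and the stack of three sits on the pins. Next is the cap.

Request:
drive_tool([
  [1, 0.0088, -0.0386, 0, 0, 0, 0],
  [1, 0.0088, -0.0386, 0, 0, 0, 0],
  [1, 0.0088, -0.0386, 0, 0, 0, 0],
  [1, 0.0088, -0.0386, 0, 0, 0, 0],
  [1, 0.0088, -0.0386, 0, 0, 0, 0],
  [1, 0.0088, -0.0386, 0, 0, 0, 0],
  [1, 0.0088, -0.0386, 0, 0, 0, 0],
  [1, 0, 0, 0.02, 0, 0, 0.0985],
  [1, 0, 0, 0.02, 0, 0, 0.0985],
])

```text
t: 35.1
position: [0.5779, 0.2669, 0.1056]
eef_rot: [3.118, -0.382, -0.002]
ft_force: [-0.1, -0.9, -0.1]
width: 1.003
grasp_force: 0.0
```

Request:
drive_tool([
  [1, 0, 0, 0.03, 0, 0, 0],
  [1, 0, 0, 0.02, 0, 0, 0],
  [1, 0, 0, 0, 0, 0, 0],
  [1, 0, 0, 0, 0, 0, 0],
])

```text
t: 35.5
position: [0.5783, 0.2659, 0.0574]
eef_rot: [3.118, -0.378, -0.001]
ft_force: [1.4, -0.5, 1.3]
width: 0.997
grasp_force: 0.0
```

```bash
python3 st.py
```

```text
t 35.5 pos [0.5783 0.2659 0.0574] yaw [-1.3830e+01  3.0000e-02  1.7996e+02] w 0.997 F [ 1.4 -0.5  1.3] M [-0.   -0.01 -0.01]
```

Request:
drive_tool([
  [1, 0, 0, 0.03, 0, 0, 0],
  [1, 0, 0, 0.02, 0, 0, 0],
  [1, 0, 0, 0.004, 0, 0, 0],
  [1, 0, 0, 0, 0, 0, 0],
  [0.5, 0, 0, 0, 0, 0, 0],
  [0.5, 0, 0, 0, 0, 0, 0],
  [0.5, 0, 0, 0, 0, 0, 0],
  [0.5, 0, 0, 0, 0, 0, 0],
])

```text
t: 36.3
position: [0.5788, 0.2662, 0.0049]
eef_rot: [-3.118, 0.378, -0.002]
ft_force: [-3.9, -1.3, 13.1]
width: 0.565
grasp_force: 39.5
```

```bash
python3 st.py
```

```text
t 36.3 pos [0.5788 0.2662 0.0049] yaw [-1.3820e+01 -6.0000e-02 -1.7995e+02] w 0.565 F [-3.9 -1.3 13.1] M [-0.34  0.71 -0.01]
```

Request:
drive_tool([
  [0.5, 0, 0, -0.01, 0, 0, 0],
  [0.5, 0, 0, -0.03, 0, 0, 0],
  [0.5, 0, 0, -0.045, 0, 0, -0.0985],
  [0.5, 0, 0, -0.045, 0, 0, -0.0985],
  [0.5, 0, 0, -0.01, 0, 0, 0],
  [0.5, 0, 0, 0, 0, 0, 0],
])

```text
t: 36.9
position: [0.5789, 0.2664, 0.1455]
eef_rot: [-3.139, 0.071, -0.004]
ft_force: [-0.1, -0.2, -3.6]
width: 0.562
grasp_force: 42.4
```

Request:
drive_tool([
  [0.5, -0.0207, 0.02, 0, 0, 0, 0],
  [0.5, -0.0207, 0.02, 0, 0, 0, 0],
  [0.5, -0.0207, 0.02, 0, 0, 0, 0],
  [0.5, 0, 0.035, 0, 0, 0, 0],
  [0.5, 0, 0.035, 0, 0, 0, 0],
  [0.5, 0, 0.035, 0, 0, 0, 0],
  [0.5, 0, 0.035, 0, 0, 0, 0],
  [0.5, 0, 0.035, 0, 0, 0, 0],
  [0.5, 0, 0.035, 0, 0, 0, 0],
])

```text
t: 37.8
position: [0.5035, -0.0021, 0.1423]
eef_rot: [3.141, -0.071, -0.003]
ft_force: [0.8, -0.7, -1.8]
width: 0.567
grasp_force: 42.4
```

Request:
drive_tool([
  [0.5, 0, 0, 0.01, 0, 0, 0],
  [0.5, 0, 0, 0, 0, 0, 0],
  [0.5, 0, 0, 0, 0, 0, 0],
])

```text
t: 38.1
position: [0.504, 0.0, 0.1328]
eef_rot: [-3.14, 0.069, 0.003]
ft_force: [0.8, 0.4, -1.2]
width: 0.568
grasp_force: 42.4
```

```bash
python3 st.py
```

```text
t 38.1 pos [0.504  0.     0.1328] yaw [-2.5100e+00  1.0000e-01 -1.7998e+02] w 0.568 F [ 0.8  0.4 -1.2] M [ 0.07 -0.05  0.02]
```

Request:
drive_tool([
  [0.5, 0.0006, 0.0005, 0.015, 0, 0, 0],
  [0.5, 0, 0, 0.015, 0, 0, 0],
  [0.5, 0, 0, 0.008, 0, 0, 0],
  [0.5, 0, 0, 0.002, 0, 0, 0],
  [0.5, 0, 0, 0.002, 0, 0, 0],
  [0.5, 0, 0, 0.002, 0, 0, 0],
  [0.5, 0, 0, 0, 0, 0, 0],
])

```text
t: 38.8
position: [0.5051, -0.0013, 0.0897]
eef_rot: [-3.141, 0.069, -0.0]
ft_force: [-0.7, -0.5, -1.3]
width: 0.566
grasp_force: 42.4
```

Request:
drive_tool([
  [0.5, 0, 0, 0.002, 0, 0, 0],
  [0.5, 0, 0, 0.002, 0, 0, 0],
  [0.5, 0, 0, 0.002, 0, 0, 0],
  [0.5, 0, 0, 0, 0, 0, 0],
])

```text
t: 39.2
position: [0.5049, -0.0013, 0.0833]
eef_rot: [-3.141, 0.069, 0.001]
ft_force: [-0.4, 1.9, -1.9]
width: 0.564
grasp_force: 42.4
```

Request:
drive_tool([
  [0.5, 0, 0, 0.004, 0, 0, 0],
  [0.5, 0, 0, 0.004, 0, 0, 0],
  [0.5, 0, 0, 0.004, 0, 0, 0],
  [0.5, 0, 0, 0.004, 0, 0, 0],
  [0.5, 0, 0, 0.003, 0, 0, 0],
  [0.5, 0, 0, 0, 0, 0, 0],
])

```text
t: 39.8
position: [0.5048, -0.0013, 0.0641]
eef_rot: [-3.141, 0.069, 0.001]
ft_force: [-1.2, 2.9, -2.8]
width: 0.559
grasp_force: 42.3
```

Request:
drive_tool([
  [0.5, 0, 0, 0.001, 0, 0, 0],
  [0.5, 0, 0, 0.001, 0, 0, 0],
  [0.5, 0, 0, 0.001, 0, 0, 0],
  [0.5, 0, 0, 0, 0, 0, 0],
])

```text
t: 40.2
position: [0.505, -0.0013, 0.0615]
eef_rot: [-3.141, 0.069, -0.0]
ft_force: [-1.4, 2.9, -0.6]
width: 0.567
grasp_force: 42.5
```

Request:
drive_tool([
  [0.5, 0, 0, 0.001, 0, 0, 0],
  [0.5, 0, 0, 0.001, 0, 0, 0],
  [0.5, 0, 0, 0, 0, 0, 0],
])

```text
t: 40.5
position: [0.5051, -0.0013, 0.0607]
eef_rot: [-3.14, 0.069, -0.002]
ft_force: [-7.8, 4.2, 31.6]
width: 0.565
grasp_force: 45.9
```

Request:
drive_tool([
  [0.6, 0, 0, -0.0005, 0, 0, 0],
  [0.85, 0, 0, 0, 0, 0, 0],
  [0.85, 0, 0, 0, 0, 0, 0],
  [0.85, 0, 0, -0.02, 0, 0, 0],
  [0.85, 0, 0, -0.04, 0, 0, 0],
  [0.85, 0, 0, -0.04, 0, 0, 0],
  [0.85, 0, 0.03, -0.035, 0, 0, 0],
  [0.85, 0, 0.03, -0.035, 0, 0, 0],
  [0.85, 0, 0.03, -0.035, 0, 0, 0],
  [0.85, 0, 0.03, -0.035, 0, 0, 0],
])

```text
t: 41.5
position: [0.4992, -0.1226, 0.3016]
eef_rot: [3.141, -0.07, 0.0]
ft_force: [0.3, 0.2, -0.6]
width: 0.85
grasp_force: 0.0
```

Request:
drive_tool([
  [0.4, -0.01, 0.03, -0.03, 0, 0, -0.143],
  [0.4, 0, 0, -0.03, 0, 0, -0.143],
  [0.4, 0, 0, -0.03, 0, 0, -0.143],
  [0.4, 0, 0, -0.02, 0, 0, -0.143],
  [0.4, 0, 0, 0, 0, 0, -0.143],
  [0.4, -0.04, 0, 0, 0, 0, -0.143],
  [0.4, -0.03, 0, 0, 0, 0, -0.143],
  [0.4, 0, 0, 0, 0, 0, -0.143],
  [0.4, 0, 0, 0, 0, 0, -0.143],
  [0.4, 0, 0, 0, 0, 0, -0.143],
])

```text
t: 42.5
position: [0.4363, -0.1978, 0.41]
eef_rot: [2.412, 2.013, 0.0]
ft_force: [-0.2, 0.1, -0.4]
width: 0.405
grasp_force: 0.0
```

Request:
drive_tool([
  [0.4, 0, 0, 0, 0, 0, -0.143],
  [0.4, 0, 0, 0, 0, 0, 0],
  [0.4, 0, 0, 0, 0, 0, 0],
])

```text
t: 42.8
position: [0.4363, -0.1977, 0.4099]
eef_rot: [-2.273, -2.169, -0.0]
ft_force: [0.1, 0.6, -0.0]
width: 0.401
grasp_force: 0.0
```

Run:
```python
import st
from seg import *
a=grab('scene');b=grab('top')
A=cv2.resize(a['frame'][110:260,195:345],(450,450),interpolation=cv2.INTER_CUBIC)
B=cv2.resize(b['frame'][155:275,220:310],(338,450),interpolation=cv2.INTER_CUBIC)
cv2.imwrite('pics/stack4.png',np.hstack([A,B]))
```

```text
t 42.8 pos [ 0.4363 -0.1977  0.4099] yaw [ 8.7320e+01 -1.0000e-02 -1.7999e+02] w 0.401 F [ 0.1  0.6 -0. ] M [ 0.01  0.01 -0.01]
```

View pics/stack4.png

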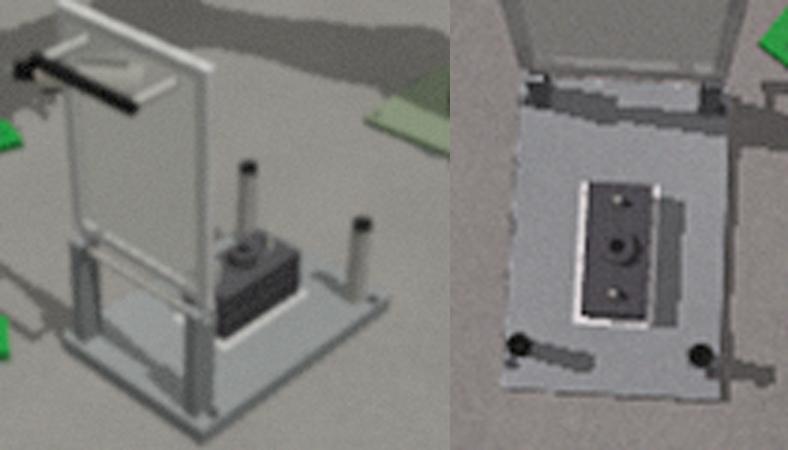

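The stack is level, with the cap on top, boss up, and both pins showing. The guard is upright. Now I'll re-grip the handle.

Request:
drive_tool([
  [0.4, 0.0252, 0.0293, 0, 0, 0, 0],
  [0.4, 0.0252, 0.0293, 0, 0, 0, 0],
  [0.4, 0.0252, 0.0293, 0, 0, 0, 0],
  [0.4, 0.0252, 0.0293, 0, 0, 0, 0],
  [0.4, 0.0252, 0.0293, 0, 0, 0, 0],
  [0.4, 0.0252, 0.0293, 0, 0, 0, 0],
  [0.4, 0.0252, 0.0293, 0, 0, 0, 0],
  [0.4, 0.0252, 0.0293, 0, 0, 0, 0],
  [0.4, 0, 0, 0, 0, 0, 0],
  [0.4, 0, 0, 0, 0, 0, 0],
], grip_force=30)

```text
t: 43.9
position: [0.6729, -0.0114, 0.4095]
eef_rot: [-2.268, -2.173, 0.002]
ft_force: [-0.5, 0.2, -0.2]
width: 0.4
grasp_force: 0.0
```

```bash
python3 st.py
```

```text
t 43.9 pos [ 0.6729 -0.0114  0.4095] yaw [ 8.7540e+01  2.0000e-02 -1.7994e+02] w 0.4 F [-0.5  0.2 -0.2] M [ 0.02  0.03 -0.03]
```

Request:
drive_tool([
  [0.4, 0.0045, 0.0064, 0, 0, 0, 0],
  [0.4, 0, 0, 0, 0, 0, 0],
  [0.4, 0, 0, 0.025, 0, 0, 0],
  [0.4, 0, 0, 0.025, 0, 0, 0],
  [0.4, 0, 0, 0.02, 0, 0, 0],
  [0.4, 0, 0, 0, 0, 0, 0],
])

```text
t: 44.5
position: [0.678, -0.0084, 0.3391]
eef_rot: [-2.268, -2.172, 0.004]
ft_force: [0.3, -0.7, 0.4]
width: 0.4
grasp_force: 0.0
```

Request:
drive_tool([
  [0.4, 0, 0, 0.015, 0, 0, 0],
  [0.4, 0, 0, 0.015, 0, 0, 0],
  [0.4, 0, 0, 0.008, 0, 0, 0],
  [0.4, 0, 0, 0, 0, 0, 0],
])

```text
t: 44.9
position: [0.6791, -0.0079, 0.3027]
eef_rot: [-2.268, -2.174, 0.0]
ft_force: [-0.2, 0.7, -0.5]
width: 0.399
grasp_force: 0.0
```

Request:
drive_tool([
  [0.25, 0, 0, 0, 0, 0, 0],
  [0.15, 0, 0, 0, 0, 0, 0],
  [0, 0, 0, 0, 0, 0, 0],
  [0, 0, 0, 0, 0, 0, 0],
  [0, 0, 0, 0, 0, 0, 0],
])

```text
t: 45.4
position: [0.6797, -0.0077, 0.3034]
eef_rot: [2.267, 2.173, 0.002]
ft_force: [1.2, -0.1, 6.3]
width: 0.123
grasp_force: 29.5
```

Run:
```python
import numpy as np
th=1.6-np.arange(0,33)*.05;h=.043;r=.197
x=-r*np.cos(th)+h*np.sin(th);z=r*np.sin(th)+h*np.cos(th)
print([[round(th[i+1],2)]+np.round([x[i+1]-x[i],-(z[i+1]-z[i])],4).tolist() for i in range(32)])
for i in (10,20,26,32):print(th[i].round(2),(x[i]-x[0]).round(4),(z[i]-z[0]).round(4))
```

```text
[[np.float64(1.55), -0.0098, -0.0022], [np.float64(1.5), -0.0099, -0.0017], [np.float64(1.45), -0.01, -0.0012], [np.float64(1.4), -0.0101, -0.0007], [np.float64(1.35), -0.0101, -0.0002], [np.float64(1.3), -0.0101, 0.0003], [np.float64(1.25), -0.01, 0.0008], [np.float64(1.2), -0.01, 0.0013], [np.float64(1.15), -0.0099, 0.0018], [np.float64(1.1), -0.0098, 0.0023], [np.float64(1.05), -0.0097, 0.0028], [np.float64(1.0), -0.0095, 0.0033], [np.float64(0.95), -0.0094, 0.0037], [np.float64(0.9), -0.0092, 0.0042], [np.float64(0.85), -0.0089, 0.0047], [np.float64(0.8), -0.0087, 0.0051], [np.float64(0.75), -0.0084, 0.0055], [np.float64(0.7), -0.0081, 0.0059], [np.float64(0.65), -0.0078, 0.0063], [np.float64(0.6), -0.0075, 0.0067], [np.float64(0.55), -0.0072, 0.0071], [np.float64(0.5), -0.0068, 0.0074], [np.float64(0.45), -0.0064, 0.0078], [np.float64(0.4), -0.006, 0.0081], [np.float64(0.35), -0.0056, 0.0084], [np.float64(0.3), -0.0052, 0.0086], [np.float64(0.25), -0.0047, 0.0089], [np.float64(0.2), -0.0043, 0.0091], [np.float64(0.15), -0.0038, 0.0093], [np.float64(0.1), -0.0034, 0.0095], [np.float64(0.05), -0.0029, 0.0097], [np.float64(0.0), -0.0024, 0.0098]]
1.1 -0.0998 -0.0006
0.6 -0.187 -0.0489
0.3 -0.2242 -0.0964
0.0 -0.2457 -0.1527
```

Request:
drive_tool([
  [0, 0, -0.0098, -0.0022, 0, 0, 0],
  [0, 0, -0.0099, -0.0017, 0, 0, 0],
  [0, 0, -0.01, -0.0012, 0, 0, 0],
  [0, 0, -0.0101, -0.0007, 0, 0, 0],
  [0, 0, -0.0101, -0.0002, 0, 0, 0],
  [0, 0, 0, 0, 0, 0, 0],
])

```text
t: 46.0
position: [0.629, -0.0056, 0.3093]
eef_rot: [2.267, 2.174, 0.001]
ft_force: [-0.5, 0.6, 5.4]
width: 0.124
grasp_force: 31.3
```

Request:
drive_tool([
  [0, 0, -0.0101, 0.0003, 0, 0, 0],
  [0, 0, -0.01, 0.0008, 0, 0, 0],
  [0, 0, -0.01, 0.0013, 0, 0, 0],
  [0, 0, -0.0099, 0.0018, 0, 0, 0],
  [0, 0, -0.0098, 0.0023, 0, 0, 0],
  [0, 0, -0.0097, 0.0028, 0, 0, 0],
  [0, 0, -0.0095, 0.0033, 0, 0, 0],
  [0, 0, 0, 0, 0, 0, 0],
])

```text
t: 46.8
position: [0.5603, -0.0028, 0.2958]
eef_rot: [-2.267, -2.174, 0.001]
ft_force: [0.1, -1.5, -0.6]
width: 0.124
grasp_force: 31.6
```

Forces are near zero, so I'll keep closing.

Request:
drive_tool([
  [0, 0, -0.0094, 0.0037, 0, 0, 0],
  [0, 0, -0.0092, 0.0042, 0, 0, 0],
  [0, 0, -0.0089, 0.0047, 0, 0, 0],
  [0, 0, -0.0087, 0.0051, 0, 0, 0],
  [0, 0, -0.0084, 0.0055, 0, 0, 0],
  [0, 0, -0.0081, 0.0059, 0, 0, 0],
  [0, 0, -0.0078, 0.0063, 0, 0, 0],
  [0, 0, 0, 0, 0, 0, 0],
])

```text
t: 47.6
position: [0.5, -0.0002, 0.2601]
eef_rot: [-2.267, -2.174, 0.002]
ft_force: [-2.9, -0.4, -0.4]
width: 0.126
grasp_force: 32.0
```

Request:
drive_tool([
  [0, 0, -0.0075, 0.0067, 0, 0, 0],
  [0, 0, -0.0072, 0.0071, 0, 0, 0],
  [0, 0, -0.0068, 0.0074, 0, 0, 0],
  [0, 0, -0.0064, 0.0078, 0, 0, 0],
  [0, 0, -0.006, 0.0081, 0, 0, 0],
  [0, 0, -0.0056, 0.0084, 0, 0, 0],
  [0, 0, 0, 0, 0, 0, 0],
])

```text
t: 48.3
position: [0.4609, 0.0015, 0.2145]
eef_rot: [-2.267, -2.174, 0.001]
ft_force: [-2.9, -2.0, -0.5]
width: 0.124
grasp_force: 32.5
```

Request:
drive_tool([
  [0, 0, -0.0052, 0.0086, 0, 0, 0],
  [0, 0, -0.0047, 0.0089, 0, 0, 0],
  [0, 0, -0.0043, 0.0091, 0, 0, 0],
  [0, 0, -0.0038, 0.0093, 0, 0, 0],
  [0, 0, -0.0034, 0.0095, 0, 0, 0],
  [0, 0, -0.0014, 0.0049, 0, 0, 0],
  [0, 0, -0.0007, 0.0025, 0, 0, 0],
  [0, 0, 0, 0, 0, 0, 0],
])

```text
t: 49.1
position: [0.4376, 0.0025, 0.1622]
eef_rot: [2.268, 2.174, 0.0]
ft_force: [-1.0, -2.3, -2.9]
width: 0.123
grasp_force: 33.6
```

Request:
drive_tool([
  [0, 0, -0.0008, 0.003, 0, 0, 0],
  [0, 0, -0.0007, 0.003, 0, 0, 0],
  [0, 0, -0.0006, 0.002, 0, 0, 0],
  [0, 0, -0.0003, 0.001, 0, 0, 0],
  [0, 0, 0, 0, 0, 0, 0],
])

```text
t: 49.6
position: [0.435, 0.0027, 0.1531]
eef_rot: [2.267, 2.174, 0.001]
ft_force: [1.2, -3.6, -2.1]
width: 0.121
grasp_force: 33.4
```

Request:
drive_tool([
  [0, 0, -0.0003, 0.001, 0, 0, 0],
  [0, 0, -0.0003, 0.001, 0, 0, 0],
  [0, 0, 0, 0, 0, 0, 0],
])

```text
t: 49.9
position: [0.4346, 0.0027, 0.1512]
eef_rot: [2.267, 2.174, 0.001]
ft_force: [5.0, -4.0, -3.0]
width: 0.123
grasp_force: 33.4
```

Request:
drive_tool([
  [0, 0, 0, 0.001, 0, 0, 0],
  [0, 0, 0, 0.001, 0, 0, 0],
  [0, 0, 0, 0, 0, 0, 0],
])

```text
t: 50.2
position: [0.4343, 0.0027, 0.1496]
eef_rot: [2.267, 2.174, 0.001]
ft_force: [-0.0, -3.4, 16.3]
width: 0.123
grasp_force: 35.5
```

Request:
drive_tool([
  [0, 0, 0, -0.0003, 0, 0, 0],
  [0.15, 0, 0, 0, 0, 0, 0],
  [0.35, 0, 0, 0, 0, 0, 0],
  [0.4, 0, 0, 0, 0, 0, 0],
  [0.4, 0, 0, 0, 0, 0, 0],
  [0.4, 0, 0, -0.03, 0, 0, 0],
  [0.4, 0, 0, -0.04, 0, 0, 0],
  [0.4, 0, 0, -0.04, 0, 0, 0],
  [0.4, -0.03, -0.01, -0.04, 0, 0, 0],
])

```text
t: 51.1
position: [0.4235, -0.0242, 0.3004]
eef_rot: [-2.262, -2.179, -0.003]
ft_force: [1.6, -0.7, 0.7]
width: 0.397
grasp_force: 0.0
```

Request:
drive_tool([
  [0.4, -0.04, 0, 0, 0, 0, 0],
  [0.4, -0.04, 0, 0, 0, 0, 0],
  [0.4, -0.04, 0, 0, 0, 0, 0],
  [0.4, -0.04, 0, 0, 0, 0, 0],
  [0.4, -0.04, 0, 0, 0, 0, 0],
  [0.4, -0.04, 0, 0, 0, 0, 0],
  [0.4, 0, 0, 0, 0, 0, 0],
  [0.4, 0, 0, 0, 0, 0, 0],
])

```text
t: 51.9
position: [0.4128, -0.2664, 0.2983]
eef_rot: [-2.268, -2.172, -0.0]
ft_force: [0.6, 0.1, -1.1]
width: 0.4
grasp_force: 0.0
```

Run:
```python
import st
from seg import *
a=grab('scene');b=grab('top')
A=cv2.resize(a['frame'][110:320,195:475],(480,360),interpolation=cv2.INTER_CUBIC)
B=cv2.resize(b['frame'][155:275,100:310],(315,180),interpolation=cv2.INTER_CUBIC)
B=cv2.copyMakeBorder(B,0,180,0,0,0)
cv2.imwrite('pics/end.png',np.hstack([A,B]))
```

```text
t 51.9 pos [ 0.4128 -0.2664  0.2983] yaw [ 8.7520e+01 -4.0000e-02 -1.7997e+02] w 0.4 F [ 0.6  0.1 -1.1] M [ 0.01 -0.01 -0.06]
```

View pics/end.png

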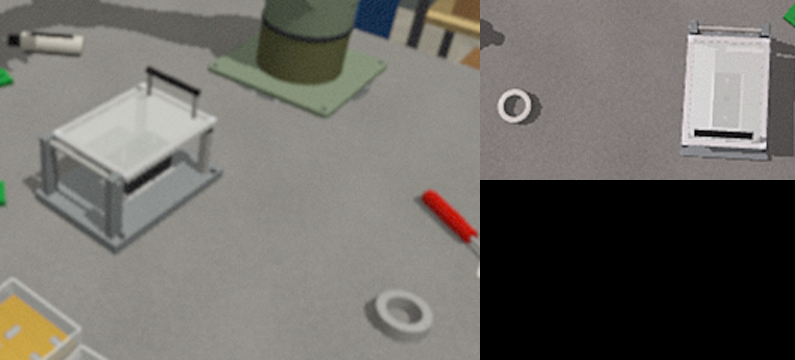

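The guard is closed and level over the stack, the ring is untouched, and the arm is clear. I'm handing in.

```bash
python3 -c "
from rig import ticket
print(ticket.sign_off())"
```

```text
the job is handed in; nothing more can be done
None
```

The job is handed in: all three fins found on the bench and the boss plate (on last, boss up) are stacked on the pins, the guard was closed in hand and released, and the ring was not touched; the only slip was one missed grasp on a fin, redone.

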